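# Take the used-tip bin off the reagent station

## Robot

A 6-joint arm with a two-finger parallel gripper is mounted at the origin on a cart in front of the work surface, level with it; the furniture and walls round the work are solid. World frame = base frame: x ahead of the robot, y to its left, z up, the work surface at z = 0. Lengths are in m, angles in rad, forces in N, time in s.
With the tool pointing down it reaches from about 0.375 to 0.9 m from the base axis. Payload 3.1 kg.
Tool frame: the origin (TCP) lies on the centre line of the jaws, within the pads' length; the fingertips stand 25 mm ahead of it and the grasp point (between the pads) lies 6 mm ahead of it (robot.nose_length is the y of the fingertips in the tool frame, in m); y points along the fingers, z is the direction in which the jaws open and shut, and the axes are right-handed (so a half turn about y gives the same grasp; the last joint's range is limited). The gripper opens to 87 mm and grips with 3 to 60 N. Pads are 19 mm wide; open, the fingers measure 117 mm over their backs; the gripper's body (75 mm by 190 mm) begins 51 mm behind the grasp point.
Start: joints at [0.941, 0.527, 1.433, -0, 1.181, -0.178], TCP at [0.273, 0.562, 0.248] pointing down, gripper open.
Joint ranges: [-3.08, 3.08], [-0.75, 2.2], [0.22, 2.44], [-1.43, 4.57], [0, 2.65], [-2.85, 2.85]. Speed limits (rad/s): [2.79, 2.79, 3.14, 3.14, 3.14, 3.14].

## Interface

Orientations are given as a unit quaternion [x, y, z, w].
In Python, from rig import robot, eyes, ticket gives the robot as it stands.
- The arm moves only by the tool play_rows, never from a script. Its argument "series" is a list of rows, each a list of 7 numbers: the opening, from 0 (shut) to 1 (fully open), then the shift along the tool's x, y, z scaled (see below), then the turn, a rotation vector about the tool's x, y, z scaled (see below). In form: [[claw, dx, dy, dz, ax, ay, az], ...]. A call has 1 to 12 rows; each row shifts and turns the commanded pose from where the row before left it, along the tool's axes as they then stand; what a row does not reach is not made up. The controller multiplies each number of a shift by 100 mm and each number of a turn by 180 degrees. A row lasts 1/12 s, in which the tool goes at most 41.7 mm and 7.16 degrees, less where a joint would pass 70% of its speed; a pose out of reach is approached as far as the arm can. A call with a number of a shift or a turn outside -1 to 1 is refused whole. A call with a gripper value outside its range is refused whole. The fingers move at their own pace and stop on an object; "grip_force" is the grip in N (left out, the last holds). Time passes only in rows, so rows that do not move let the fingers close. It gives the time, the measured TCP pose, the force and the opening at its end, in the units of the state.
- robot.get_obs(): the state, without advancing time (a new reading comes with each control period).
- eyes.camera(name): name is "side" or "top" or "wrist"; returns the picture (480x640x3 uint8, red, green, blue); there is no depth.
- eyes.camera_params(name): a dict with "K" (3x3 intrinsics, pixels), "rvec" (rotation vector, rad) and "tvec" (3), from world to camera coordinates, as OpenCV has them. Camera axes: x right, y down, z forward; pixel columns grow to the right and rows downward; lengths in m; the calibration is good to about 2 mm. A picture is of the moment at which its call begins: read the wrist's pose just before it. camera_params takes no time and is no camera call; for the wrist camera it gives the pose at the moment of the call.
- ticket.hand_in(): hands the job in, once; it reports no verdict.
The state is a dict: "time": time; "q": joint angles; "joint_velocities": joint speeds; "joint_torque": joint torques, N m; "position": TCP position; "tool_rot": TCP orientation; "ft_force": force on the tool from outside, world axes, zero at the start; "moment": the same for the moment, N m; "grip_width": finger opening in m.
Only numpy, scipy, OpenCV 4.12 (cv2) and the standard library are available. Lean on these libraries where they do the work, as an engineer would, in place of code of your own. Each camera call takes 0.05 s, during which the arm holds its last target.

## Task

The steel bin of used pipette tips, hung by keyholes on the back panel of the reagent station, must go to the autoclave, but three bottles stand in front of it. Stand all three bottles upright on the blue mat, lift the bin up and forward off its two screws and stand it in the red tray beside the station, kept upright so that no tips spill; then put every bottle back upright in the very recess it came from. Tip no bottle, and leave the white film roll and the white box in front of the station where they are.

Things in the scene. Friction and masses are not known exactly. Their poses are not given: they have to be found in the camera images.
- blue_center (a point): White bottle with a BLUE screw cap, 64 mm across, 135 mm tall, 0.22 kg; the point is its middle, 67.5 mm above its underside, z up along its axis. The cap, 37 mm across, is the top 20 mm (48 to 67 mm above the point) and is the place to grip from above; below the cap the shoulder widens at once.
- red_center (a point): White bottle with a RED screw cap, 68 mm across, 155 mm tall, 0.26 kg; the point is its middle, 77.5 mm above its underside, z up. The cap, 39 mm across, is the top 23 mm (54 to 77 mm above the point); grip it there.
- amber_center (a point): Brown glass bottle with a WHITE screw cap and a white label, 60 mm across, 145 mm tall, 0.24 kg; the point is its middle, 72.5 mm above its underside, z up. The cap, 36 mm across, is the top 24 mm (49 to 72 mm above the point); grip it there.
- bin_center (a point): Open-topped bright steel bin of used tips, 59 (x) x 150 (y) x 146 (z) mm, 0.22 kg; the point is its middle, 73 mm above its underside. Axes while hung as the station's: z up, +x to its back plate, which rises behind the 62 mm tall box and has two keyholes: a 9 mm slot with a 20 mm hole below it. Hung, the screws are in the slot tops; bottles leave it only 6 mm of room in front.
- bin_grip (a point): Middle of the black grip on top of the bin's back plate, 14 (x) x 70 (y) x 28 (z) mm, axes as the bin's; 27.5 mm in +x of the bin's middle and 59 mm above it. Pinch its thickness from above; the panel's top is 25 mm below this point. To free the bin lift it 17 mm (13 to 21 will do), draw it 20 mm (15 to 25) towards its -x, clear of the screw heads, then lift it away.
- station: Fixed white base 170 (x) x 290 (y) x 16 mm; origin under its middle, +x to its back. Three dark-floored recesses 80 mm across, floor 10 mm above the origin, at x = -39, y = -90, 0, +90 mm, one bottle in each, in any order. Grey panel 210 mm wide, front face at x = +60, top 137 mm up; its screws at y = -50 and +50 mm, 127 mm up: shank 6 mm, head 12 mm across, reaching 11 mm out.
- mat: Blue square mat with a black edge, 180 x 180 mm, 3 mm thick, fixed flat on the bench left or right of the station: the side area for the bottles. Origin at the middle of its underside, x and y along its sides, z up.
- tray: Red tray, fixed on the bench close beside the station, across from the mat (another lies far behind): 130 mm (x) x 190 mm (y) outside, walls 31 mm tall and 3 mm thick, floor 3 mm thick (inside 124 x 184 mm). Origin at the middle of its underside. The bin's 150 mm length fits only along the tray's y.
- film_center (a point): White roll of sealing film standing on end near the front edge of the bench, 55 mm across, 51 mm tall; the point is its middle. Not to be moved.
- cuvette_center (a point): White box with a pale lid, 62 x 100 x 39 mm, lying near the front edge of the bench; the point is its middle. Not to be moved.
Mind the look-alikes: they are no part of the job. Leave any pink look-alike of the part that bears amber_center alone.

How it is judged:
On the way, in this order (a step that is already met when the one before it is completed fails the run):
1. all three bottles stand upright on the blue mat, let go (x of blue_center in the frame of mat between -0.085 and 0.085 m and y of blue_center in the frame of mat between -0.085 and 0.085 m and z of blue_center in the frame of mat between 0.0645 and 0.0765 m and angle between each of blue_center, red_center, amber_center's own z axis and vertical below 0.06 rad and linear speed of each of bottle_blue, bottle_red, bottle_amber below 0.02 m/s and contact force between each of bottle_blue, bottle_red, bottle_amber and the fingers below 0.1 N and x of red_center in the frame of mat between -0.085 and 0.085 m and y of red_center in the frame of mat between -0.085 and 0.085 m and z of red_center in the frame of mat between 0.0745 and 0.0865 m and x of amber_center in the frame of mat between -0.085 and 0.085 m and y of amber_center in the frame of mat between -0.085 and 0.085 m and z of amber_center in the frame of mat between 0.0695 and 0.0815 m), for 0.2 s.
2. the bin stands upright on the floor of the red tray, let go, while the bottles are still on the mat (all of step 1 and x of bin_center in the frame of tray between -0.036 and 0.036 m and y of bin_center in the frame of tray between -0.022 and 0.022 m and z of bin_center in the frame of tray between 0.069 and 0.083 m and angle between bin_center's own z axis and vertical below 0.06 rad and linear speed of tip_bin below 0.02 m/s and contact force between tip_bin and the fingers below 0.1 N), for 0.2 s.
At the end, for the whole second after the job is handed in: Each bottle upright (3 degrees), released and still in the recess it started from (within 14 mm of its start); the bin upright (3 degrees) on the red tray's floor, along it, its middle within 36 mm across and 22 mm along of the tray's middle, released and still (distance of each of blue_center, red_center, amber_center from where it was at the start of the episode below 0.014 m and angle between each of blue_center, red_center, amber_center, bin_center's own z axis and vertical below 0.06 rad and linear speed of each of bottle_blue, bottle_red, bottle_amber, tip_bin below 0.02 m/s and contact force between each of bottle_blue, bottle_red, bottle_amber, tip_bin and the fingers below 0.1 N and x of bin_center in the frame of tray between -0.036 and 0.036 m and y of bin_center in the frame of tray between -0.022 and 0.022 m and z of bin_center in the frame of tray between 0.069 and 0.083 m); the robot touches nothing.
It fails at once if a bottle is tipped by more than 35 degrees (angle between any of blue_center, red_center, amber_center's own z axis and vertical above 0.6 rad).
It fails at once if the bin is tipped by more than 30 degrees, so that tips spill (angle between bin_center's own z axis and vertical above 0.52 rad).
It fails at once if the film roll or the white box is moved by more than 20 mm (distance of any of film_center, cuvette_center from where it was at the start of the episode above 0.02 m).
It also fails if it takes over 144 s, if anything falls off the work surface, if the arm or the gripper's body presses on something with over 40 N, if the wrist force passes 120 N, or if a joint passes its speed limit or range.

## Working session

There is one attempt and no reset: what is moved stays moved. The work goes in short steps, Python scripts to look and compute and a tool call to move; the robot and the scene stay as the last step left them, time stands still between calls to the robot, and variables do not carry over. Pictures are saved under pics/ and viewed, and the job is handed in when it is done.

Besides the shell and the picture viewer there is one more tool, called after ">>>" as name(argument=value, ...) on one line, values as JSON. play_rows: Moves the arm, as the interface text tells. Its arguments: {"type":"object","properties":{"series":{"type":"array","items":{"type":"array","items":{"type":"number"}}},"grip_force":{"type":"number"}},"required":["series"]}

```bash
ls; mkdir -p pics; python3 - <<'E'
from rig import robot, eyes, ticket
import cv2
print(robot.get_obs())
for n in("top","side"):
    cv2.imwrite(f"pics/{n}0.png",eyes.camera(n)[:,:,::-1]); print(n,eyes.camera_params(n))
E
```

```text
pics
{'time': 0.0, 'q': array([ 9.40526887e-01,  5.28453375e-01,  1.43392551e+00,  2.05587220e-05,
        1.18139081e+00, -1.78501585e-01]), 'joint_velocities': array([ 1.06784899e-05,  1.81283289e-03,  1.84838705e-04,  1.71472361e-03,
       -9.55691848e-04, -1.94505215e-03]), 'joint_torque': array([-1.60091059e-05, -4.40025187e+01, -1.76596588e+01,  6.34339848e-02,
        5.80392906e-02, -1.50020733e-04]), 'position': array([0.27240434, 0.56174649, 0.24657206]), 'tool_rot': array([ 0.68984775, -0.15868086,  0.15806282, -0.6884378 ]), 'ft_force': array([ 0.1953089 , -0.57650465,  0.15129901]), 'moment': array([0.02501706, 0.01186164, 0.06173495]), 'grip_width': 0.08677781893028175}
top {'K': array([[435.03795281,   0.        , 318.28988916],
       [  0.        , 435.03795281, 235.43009305],
       [  0.        ,   0.        ,   1.        ]]), 'rvec': array([ 2.13198445, -2.14957305,  0.15664015]), 'tvec': array([0.0032151 , 0.54354136, 1.15513948])}
side {'K': array([[526.68642242,   0.        , 326.21370506],
       [  0.        , 526.68642242, 227.24016636],
       [  0.        ,   0.        ,   1.        ]]), 'rvec': array([ 1.96068297, -0.18313165,  0.14465898]), 'tvec': array([-0.50591199,  0.14440959,  1.2554899 ])}
```

View pics/top0.png

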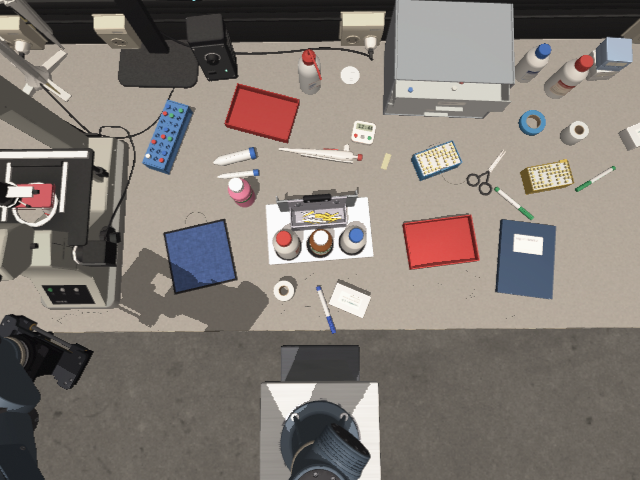

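View pics/side0.png

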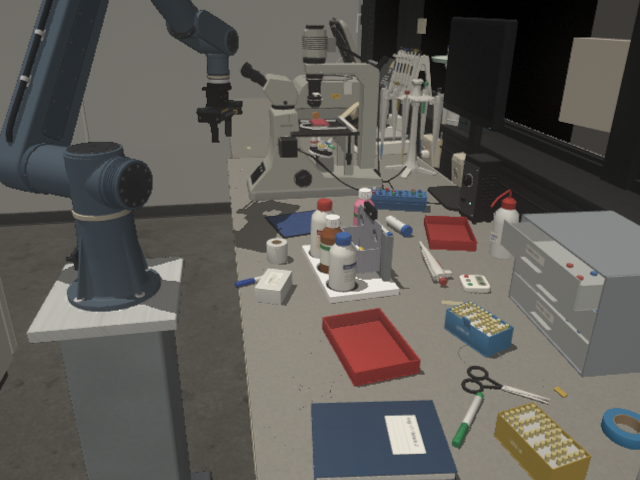

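```bash
python3 - <<'E'
import cv2
a=cv2.imread("pics/top0.png")
cv2.imwrite("pics/c1.png",cv2.resize(a[180:280,255:385],None,fx=6,fy=6,interpolation=cv2.INTER_CUBIC))
cv2.imwrite("pics/c2.png",cv2.resize(a[205:305,155:245],None,fx=6,fy=6,interpolation=cv2.INTER_CUBIC))
cv2.imwrite("pics/c3.png",cv2.resize(a[200:280,390:490],None,fx=7,fy=7,interpolation=cv2.INTER_CUBIC))
E
```

```text
(no output)
```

View pics/c1.png

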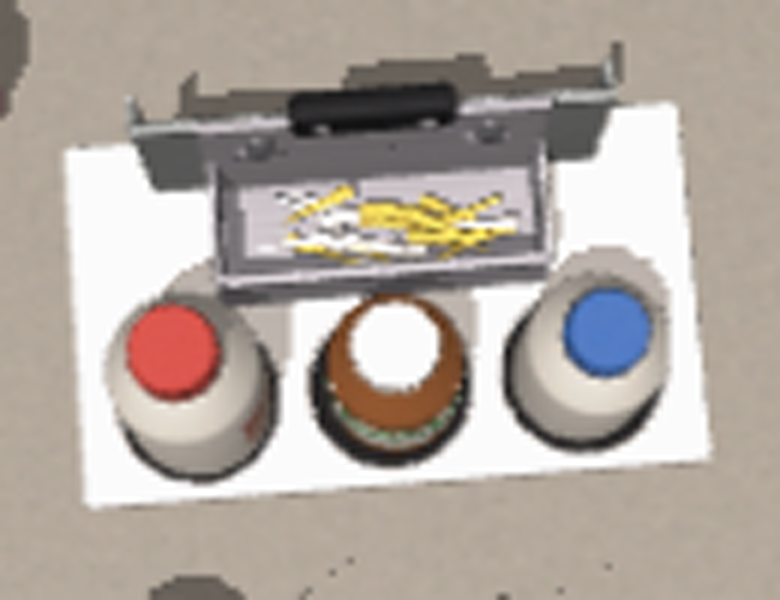

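View pics/c2.png

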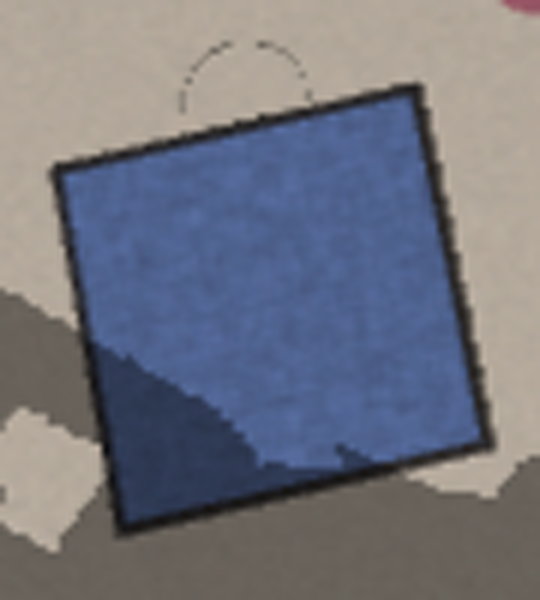

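View pics/c3.png

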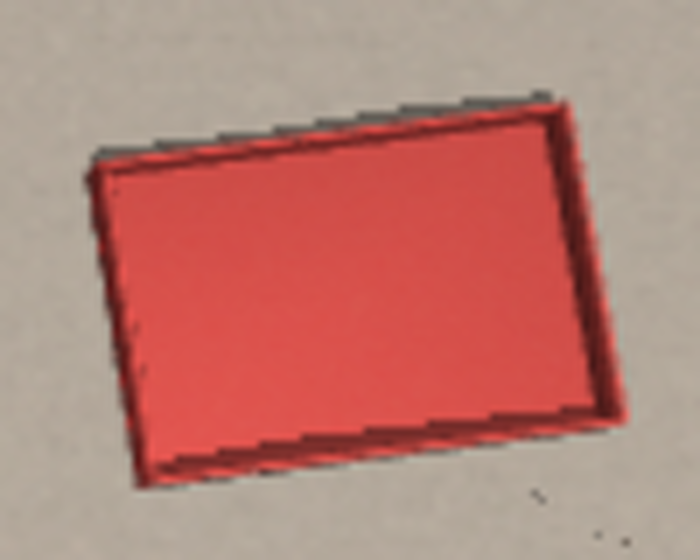

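```bash
cat > h.py <<'E'
import numpy as np, cv2
from scipy.spatial.transform import Rotation as R
from scipy.optimize import least_squares
def cam(p):
    return np.array(p["K"]),R.from_rotvec(p["rvec"]).as_matrix(),np.array(p["tvec"])
def unproj(p,uv,z):
    K,Rm,t=cam(p); uv=np.atleast_2d(uv)
    d=np.c_[uv,np.ones(len(uv))]@np.linalg.inv(K).T@Rm
    c=-Rm.T@t
    z=np.broadcast_to(z,(len(uv),))
    return c+d*((z-c[2])/d[:,2])[:,None]
def proj(p,X):
    K,Rm,t=cam(p); x=(np.atleast_2d(X)@Rm.T+t)@K.T; return x[:,:2]/x[:,2:]
def fitrect(P,a,b):  # model rect half-sizes a(x) b(y); P order matched to corners
    M=np.array([[a,b],[a,-b],[-a,-b],[-a,b]])
    f=lambda v:(M@np.array([[np.cos(v[2]),np.sin(v[2])],[-np.sin(v[2]),np.cos(v[2])]])+v[:2]-P[:,:2]).ravel()
    s=least_squares(f,[*P[:,:2].mean(0),0]); return s.x,s.fun.reshape(4,2)*1000
E
cat > m1.py <<'E'
from h import *
from rig import eyes
p=eyes.camera_params("top")
f=lambda c,s,o:(np.array(c)+.5)/s-.5+np.array(o)
np.set_printoptions(precision=4,suppress=True)
print("cam",-cam(p)[1].T@cam(p)[2])
for n,c,s,o,z,a,b in [("st",[(65,150),(675,102),(710,458),(88,507)],6,(255,180),.016,.085,.145),
 ("mat",[(52,168),(418,88),(492,446),(120,532)],6,(155,205),.003,.09,.09),
 ("tray",[(90,165),(570,103),(628,420),(140,487)],7,(390,200),.031,.065,.095)]:
    P=unproj(p,f(c,s,o),z); v,e=fitrect(P,a,b); print(n,v,np.degrees(v[2]),"\n",e)
    if n=="st": st=v
Rz=R.from_euler("z",st[2]).as_matrix()
for n,y,c,h in [("red",.09,(172,350),.165),("amber",0,(395,345),.155),("blue",-.09,(608,332),.145)]:
    print(n,"cap",unproj(p,f(c,6,(255,180)),h)[0],"recess",Rz@[-.039,y,.01]+[*st[:2],0])
print("grip seen",unproj(p,f((373,108),6,(255,180)),.21))
E
python3 m1.py
```

```text
cam [ 0.3638 -0.0062  1.2237]
st [ 0.5629 -0.0024  0.0712] 4.081974545624738 
 [[ 0.0466 -0.0285]
 [ 0.027  -0.1229]
 [ 0.085  -0.1606]
 [-0.1586  0.312 ]]
mat [0.4944 0.3342 0.2202] 12.617903578662123 
 [[ 1.272   1.4809]
 [ 3.5101 -1.2834]
 [-1.9355 -1.8514]
 [-2.8466  1.6538]]
tray [ 0.5256 -0.339   0.1221] 6.995220966268204 
 [[ 0.9353 -1.2166]
 [ 0.6713  2.1183]
 [-1.576   1.3256]
 [-0.0307 -2.2274]]
red cap [0.5193 0.0845 0.165 ] recess [0.5176 0.0846 0.01  ]
amber cap [ 0.522 -0.007  0.155] recess [ 0.524  -0.0051  0.01  ]
blue cap [ 0.5282 -0.096   0.145 ] recess [ 0.5304 -0.0949  0.01  ]
grip seen [[0.6093 0.001  0.21  ]]
```

```bash
cat > go.py <<'E'
# usage: go.py x y z [yawdeg of jaw axis]
import sys
from h import *
from rig import robot
np.set_printoptions(precision=4,suppress=True)
o=robot.get_obs(); Rt=R.from_quat(o["tool_rot"]); p=o["position"]
print("t",round(o["time"],2),"pos",p,"F",o["ft_force"],"w",round(o["grip_width"],4))
M=Rt.as_matrix(); print("axes x,y,z:",M[:,0],M[:,1],M[:,2], "q",o["q"])
a=[float(v) for v in sys.argv[1:]]
if len(a)>=4:
    y=np.array([0,0,-1.]);z=np.array([np.cos(np.radians(a[3])),np.sin(np.radians(a[3])),0])
    if z@M[:,2]<0: z=-z
    T=R.from_matrix(np.c_[np.cross(y,z),y,z]); rv=(Rt.inv()*T).as_rotvec()
    print("turn units",rv/np.pi,"deg",np.degrees(rv))
if len(a)>=3: print("shift units (tool now)",M.T@(np.array(a[:3])-p)/.1)
if len(a)>=4: print("shift units (after turn)",T.as_matrix().T@(np.array(a[:3])-p)/.1)
E
python3 go.py .52 .085 .30 4.1
```

```text
t 0.1 pos [0.2725 0.5618 0.2467] F [-0.0119 -0.2263  0.1039] w 0.0874
axes x,y,z: [ 0.8997 -0.4366 -0.0004] [-0.0012 -0.0016 -1.    ] [ 0.4366  0.8997 -0.0019] q [ 0.9405  0.5284  1.4337  0.      1.1814 -0.1785]
turn units [0.0006 0.3334 0.0002] deg [ 0.1103 60.013   0.0392]
shift units (tool now) [ 4.3084 -0.5287 -3.21  ]
shift units (after turn) [ 4.9329 -0.5333  2.1279]
```

>>> play_rows(series=[[1,0,-0.06,0,0,0.037,0],[1,0,-0.06,0,0,0.037,0],[1,0,-0.06,0,0,0.037,0],[1,0,-0.06,0,0,0.037,0],[1,0,-0.06,0,0,0.037,0],[1,0,-0.06,0,0,0.037,0],[1,0,-0.06,0,0,0.037,0],[1,0,-0.06,0,0,0.037,0],[1,0,-0.05,0,0,0.037,0],[1,0,0,0,0,0,0]], grip_force=20)

```text
time: 0.93
position: [0.273, 0.5626, 0.3012]
tool_rot: [-0.517, 0.482, -0.482, 0.518]
ft_force: [-0.1, 0.8, 0.1]
grip_width: 0.0873
```

```bash
python3 go.py .519 .0845 .30 4.1
```

```text
t 0.93 pos [0.273  0.5626 0.3012] F [-0.1486  0.7567  0.1058] w 0.0873
axes x,y,z: [ 0.0708 -0.9975 -0.001 ] [ 0.0007  0.0011 -1.    ] [0.9975 0.0708 0.0008] q [0.9405 0.4745 1.3696 0.0001 1.2962 0.8696]
turn units [-0.0003 -0.0002 -0.0003] deg [-0.0463 -0.0376 -0.0595]
shift units (tool now) [4.9429 0.0088 2.1151]
shift units (after turn) [4.9443 0.0122 2.1119]
```

>>> play_rows(series=[[1,0.3,0,0.13,0,0,0],[1,0.35,0,0.15,0,0,0],[1,0.35,0,0.15,0,0,0],[1,0.35,0,0.15,0,0,0],[1,0.35,0,0.15,0,0,0],[1,0.35,0,0.15,0,0,0],[1,0.35,0,0.15,0,0,0],[1,0.35,0,0.15,0,0,0],[1,0.35,0,0.15,0,0,0],[1,0.35,0,0.15,0,0,0],[1,0.35,0,0.15,0,0,0],[1,0.35,0,0.15,0,0,0]])

```text
time: 1.93
position: [0.4807, 0.1595, 0.3001]
tool_rot: [0.519, -0.481, 0.48, -0.518]
ft_force: [0.7, 0.2, -0.4]
grip_width: 0.0868
```

```bash
python3 go.py .519 .0845 .30 4.1
```

```text
t 1.93 pos [0.4807 0.1595 0.3001] F [ 0.7079  0.2425 -0.3877] w 0.0868
axes x,y,z: [ 0.0762 -0.9971 -0.    ] [-0.0009 -0.     -1.    ] [ 0.9971  0.0762 -0.0009] q [0.0995 0.3035 1.6582 0.0001 1.1808 0.0232]
turn units [ 0.0003  0.0015 -0.    ] deg [ 0.0515  0.2677 -0.0024]
shift units (tool now) [0.7774 0.0009 0.3249]
shift units (after turn) [0.7758 0.0012 0.3285]
```

>>> play_rows(series=[[1,0.3,0,0.12,0,0,0],[1,0.28,0,0.12,0,0,0],[1,0.2,0,0.09,0,0,0],[0.75,0,0,0,0,0,0],[0.75,0,0,0,0,0,0],[0.75,0,0,0,0,0,0]])

```text
time: 2.43
position: [0.5183, 0.0864, 0.3]
tool_rot: [0.518, -0.482, 0.48, -0.518]
ft_force: [-0.4, 0.8, -0.9]
grip_width: 0.0745
```

```bash
python3 go.py .519 .0845 .172 4.1; python3 - <<'E'
from rig import eyes
import cv2
p=eyes.camera_params("wrist");print(p)
cv2.imwrite("pics/w1.png",eyes.camera("wrist")[:,:,::-1])
E
```

```text
t 2.43 pos [0.5183 0.0864 0.3   ] F [-0.3671  0.7761 -0.8505] w 0.0745
axes x,y,z: [ 0.0741 -0.9972 -0.0008] [-0.0019  0.0007 -1.    ] [ 0.9972  0.0741 -0.0019] q [-0.048   0.3317  1.6144  0.0006  1.1975 -0.1224]
turn units [ 0.0006  0.0008 -0.0003] deg [ 0.1063  0.1502 -0.0459]
shift units (tool now) [0.0206 1.2797 0.0081]
shift units (after turn) [0.0196 1.2797 0.0058]
{'K': array([[406.81411947,   0.        , 314.10428551],
       [  0.        , 406.81411947, 237.93905335],
       [  0.        ,   0.        ,   1.        ]]), 'rvec': array([-2.86752633, -0.10652115, -0.01211914]), 'tvec': array([-5.23623943e-01,  1.81332069e-04,  4.54175141e-01])}
```

View pics/w1.png

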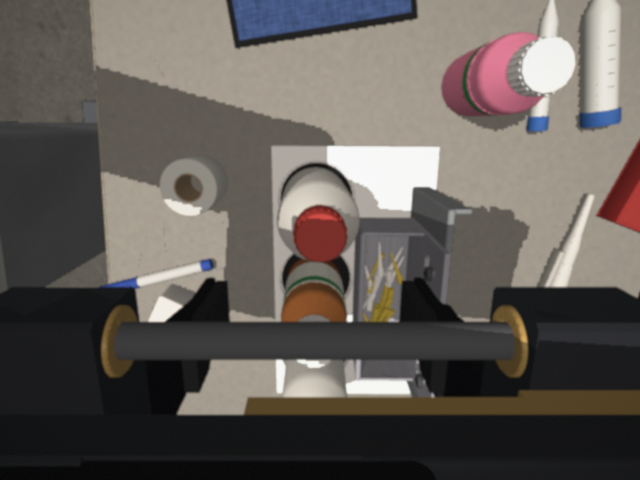

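```bash
python3 - <<'E'
from h import *
from rig import eyes
p=eyes.camera_params("wrist")
print(-cam(p)[1].T@cam(p)[2], unproj(p,[(320,236)],.165), proj(p,[[.5193,.0845,.165]]))
print("grip", proj(p,[[.62,.002,.176]]))
E
```

```text
[0.51367799 0.16115453 0.43665828] [[0.52293154 0.08716695 0.165     ]] [[314.48140881 239.31738461]]
grip [[444.10595798 362.3213354 ]]
```

>>> play_rows(series=[[0.75,0.01,0.2,0.02,0,0.0008,0],[0.75,0,0.25,0,0,0,0],[0.75,0,0.25,0,0,0,0],[0.75,0,0.25,0,0,0,0],[0.75,0,0.2,0,0,0,0],[0.75,0,0.1,0,0,0,0],[0.75,0,0.05,0,0,0,0],[0.75,0,0,0,0,0,0],[0.75,0,0,0,0,0,0]])

```text
time: 3.23
position: [0.5217, 0.0856, 0.1713]
tool_rot: [-0.517, 0.481, -0.482, 0.518]
ft_force: [-0.1, 1.4, -0.3]
grip_width: 0.0653
```

```bash
python3 go.py .5205 .0855 .170 4.1
```

```text
t 3.23 pos [0.5217 0.0856 0.1713] F [-0.0598  1.4191 -0.3435] w 0.0653
axes x,y,z: [ 0.0714 -0.9975  0.0001] [ 0.0014 -0.     -1.    ] [0.9974 0.0714 0.0014] q [-0.0489  0.5073  1.7495  0.0001  0.8834 -0.1204]
turn units [-0.0004 -0.      0.    ] deg [-0.0786 -0.0075  0.0058]
shift units (tool now) [ 0.0002  0.0127 -0.012 ]
shift units (after turn) [ 0.0002  0.0128 -0.012 ]
```

Close on the red cap and lift slightly.

>>> play_rows(series=[[0.5,0,0.01,-0.01,0,0,0],[0.35,0,0,0,0,0,0],[0.2,0,0,0,0,0,0],[0,0,0,0,0,0,0],[0,0,0,0,0,0,0],[0,0,0,0,0,0,0],[0,0,0,0,0,0,0],[0,0,0,0,0,0,0]], grip_force=20)

```text
time: 3.9
position: [0.5206, 0.0849, 0.17]
tool_rot: [-0.517, 0.482, -0.482, 0.517]
ft_force: [0.9, -0.4, 4.0]
grip_width: 0.0383
```

```bash
python3 go.py .5205 .0855 .170 4.1; python3 - <<'E'
from h import *
mc=np.array([.4944,.3342]);a=.2202
for n,q in [("++",(.05,.05)),("-+",(-.05,.05)),("--",(-.05,-.05))]:
    print(n,mc+np.array([[np.cos(a),-np.sin(a)],[np.sin(a),np.cos(a)]])@q)
E
```

```text
t 3.9 pos [0.5206 0.0849 0.17  ] F [ 0.9032 -0.419   3.9961] w 0.0383
axes x,y,z: [ 0.0703 -0.9975  0.0002] [ 0.0008 -0.0002 -1.    ] [0.9975 0.0703 0.0008] q [-0.0503  0.5082  1.7532 -0.0002  0.8794 -0.1205]
turn units [-0.0003 -0.0004  0.0001] deg [-0.0466 -0.0708  0.0143]
shift units (tool now) [-0.006  -0.0005 -0.0002]
shift units (after turn) [-0.006  -0.0005 -0.0002]
++ [0.53227145 0.39391393]
-+ [0.43468607 0.37207145]
-- [0.45652855 0.27448607]
```

>>> play_rows(series=[[0,0,-0.1,0,0,0,0],[0,0,-0.2,0,0,0,0],[0,0,-0.25,0,0,0,0],[0,0,-0.25,0,0,0,0],[0,0,-0.1,0,0,0,0],[0,-0.1,-0.05,0,0,0,0],[0,-0.2,0,0.02,0,0,0],[0,-0.25,0,0.05,0,0,0],[0,-0.25,0,0.05,0,0,0],[0,-0.25,0,0.03,0,0,0],[0,-0.25,0,0.03,0,0,0],[0,-0.15,0,0,0,0,0]])

```text
time: 4.9
position: [0.5269, 0.234, 0.2629]
tool_rot: [0.518, -0.483, 0.481, -0.517]
ft_force: [0.7, -0.6, -2.5]
grip_width: 0.0384
```

```bash
python3 go.py .5366 .365 .266 4.1; python3 - <<'E'
from rig import eyes
import cv2
for n in("top","side"):
  cv2.imwrite(f"pics/{n}1.png",eyes.camera(n)[:,:,::-1])
E
```

```text
t 4.9 pos [0.5269 0.234  0.2629] F [ 0.7434 -0.6064 -2.538 ] w 0.0384
axes x,y,z: [ 0.0715 -0.9974 -0.0014] [-0.0028  0.0012 -1.    ] [ 0.9974  0.0715 -0.0027] q [0.2233 0.4451 1.5381 0.0019 1.1608 0.151 ]
turn units [ 0.0009 -0.     -0.0004] deg [ 0.1536 -0.0001 -0.0785]
shift units (tool now) [-1.3001 -0.0296  0.1906]
shift units (after turn) [-1.3    -0.0308  0.1907]
```

View pics/top1.png

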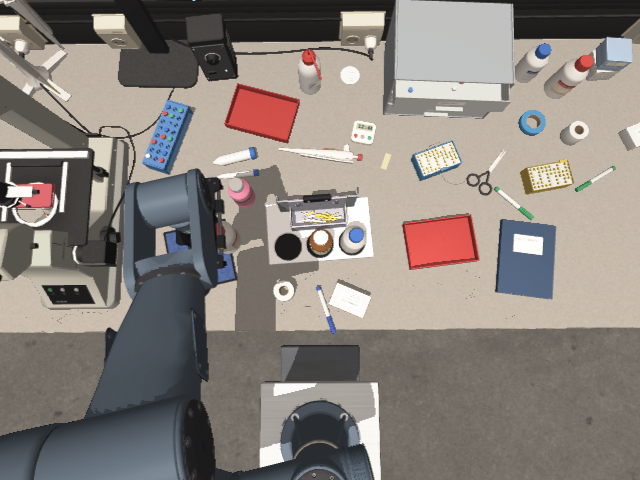

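View pics/side1.png

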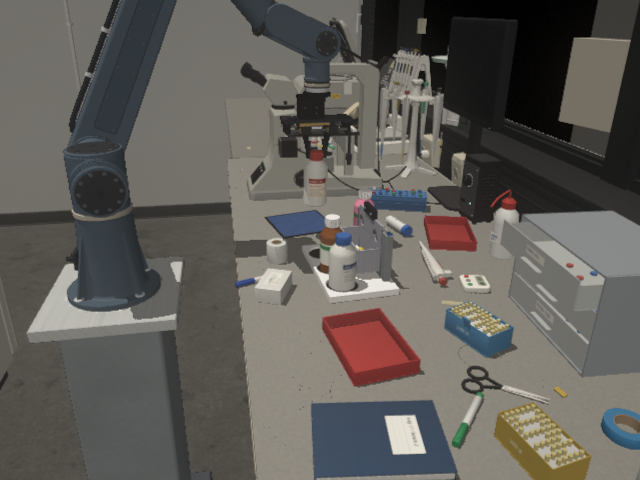

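>>> play_rows(series=[[0,-0.2,0,0.04,0,0,0],[0,-0.25,0,0.06,0,0,0],[0,-0.25,0,0.06,0,0,0],[0,-0.2,0,0.06,0,0,0],[0,-0.1,0,0.03,0,0,0],[0,0,0,0,0,0,0],[0,0,0,0,0,0,0]])

```text
time: 5.58
position: [0.5452, 0.3316, 0.2635]
tool_rot: [0.519, -0.482, 0.482, -0.516]
ft_force: [-0.2, 0.1, -2.5]
grip_width: 0.0384
```

```bash
python3 go.py .548 .346 .175 4.1
```

```text
t 5.58 pos [0.5452 0.3316 0.2635] F [-0.1769  0.1496 -2.4843] w 0.0384
axes x,y,z: [ 0.0709 -0.9975  0.0019] [-0.0023 -0.0021 -1.    ] [ 0.9975  0.0709 -0.0024] q [ 0.3721  0.5304  1.3781 -0.0012  1.2359  0.3015]
turn units [ 0.0008 -0.0002  0.0006] deg [ 0.1392 -0.0362  0.1092]
shift units (tool now) [-0.1435  0.8846  0.0405]
shift units (after turn) [-0.1418  0.885   0.0385]
```

>>> play_rows(series=[[0,-0.07,0.1,0.02,0,0,0],[0,-0.07,0.2,0.02,0,0,0],[0,0,0.2,0,0,0,0],[0,0,0.2,0,0,0,0],[0,0,0.15,0,0,0,0],[0,0,0.1,0,0,0,0],[0,0,0.03,0,0,0,0],[0,0,0,0,0,0,0],[0,0,0,0,0,0,0]])

```text
time: 6.33
position: [0.5495, 0.3465, 0.1671]
tool_rot: [-0.517, 0.482, -0.482, 0.518]
ft_force: [1.1, 0.3, -2.5]
grip_width: 0.0382
```

```bash
python3 go.py .548 .346 .163 4.1
```

```text
t 6.33 pos [0.5495 0.3465 0.1671] F [ 1.0534  0.3413 -2.4893] w 0.0382
axes x,y,z: [ 0.0697 -0.9976 -0.0003] [ 0.0011  0.0004 -1.    ] [0.9976 0.0697 0.0011] q [ 0.391   0.6522  1.4397 -0.0001  1.0486  0.3212]
turn units [-0.0004 -0.0006 -0.0001] deg [-0.063  -0.1008 -0.0178]
shift units (tool now) [ 0.0043  0.041  -0.0153]
shift units (after turn) [ 0.0043  0.041  -0.0153]
```

>>> play_rows(series=[[0,0,0.02,0,0,0,0],[0,0,0.02,0,0,0,0],[0,0,0.01,0,0,0,0],[0,0,0,0,0,0,0],[0,0,0,0,0,0,0]])

```text
time: 6.75
position: [0.5498, 0.347, 0.1631]
tool_rot: [-0.516, 0.482, -0.483, 0.518]
ft_force: [0.9, -0.5, 5.6]
grip_width: 0.0384
```

>>> play_rows(series=[[0.48,0,0,0,0,0,0],[0.55,0,0,0,0,0,0],[0.65,0,0,0,0,0,0],[0.75,0,0,0,0,0,0],[0.75,0,-0.1,0,0,0,0],[0.75,0,-0.2,0,0,0,0],[0.75,0,-0.3,0,0,0,0],[0.75,0,-0.3,0,0,0,0],[0.75,0,-0.1,0,0,0,0],[0.75,0.1,0,0,0,0,0],[0.75,0.2,0,-0.02,0,0,0],[0.75,0.3,0,-0.05,0,0,0]])

```text
time: 7.75
position: [0.5455, 0.2866, 0.2604]
tool_rot: [0.518, -0.482, 0.481, -0.518]
ft_force: [0.5, 0.6, -0.1]
grip_width: 0.0651
```

```bash
python3 go.py .523 -.006 .26 4.1; python3 - <<'E'
from rig import eyes
import cv2
cv2.imwrite(f"pics/side2.png",eyes.camera("side")[150:300,200:400,::-1])
E
```

```text
t 7.75 pos [0.5455 0.2866 0.2604] F [ 0.5099  0.6071 -0.0761] w 0.0651
axes x,y,z: [ 0.073  -0.9973 -0.0002] [-0.0009  0.0001 -1.    ] [ 0.9973  0.073  -0.0009] q [0.3025 0.5021 1.4411 0.0004 1.1992 0.2293]
turn units [ 0.0003  0.0005 -0.0001] deg [ 0.0494  0.0869 -0.0095]
shift units (tool now) [ 2.9019  0.0035 -0.4379]
shift units (after turn) [ 2.9026  0.0036 -0.4335]
```

View pics/side2.png

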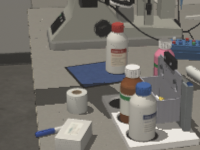

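>>> play_rows(series=[[0.75,0.35,0,-0.05,0,0,0],[0.75,0.35,0,-0.05,0,0,0],[0.75,0.35,0,-0.05,0,0,0],[0.75,0.35,0,-0.05,0,0,0],[0.75,0.35,0,-0.05,0,0,0],[0.75,0.35,0,-0.05,0,0,0],[0.75,0.35,0,-0.05,0,0,0],[0.75,0.25,0,-0.04,0,0,0],[0.75,0.15,0,-0.04,0,0,0],[0.75,0,0,0,0,0,0],[0.75,0,0,0,0,0,0]])

```text
time: 8.72
position: [0.5221, -0.0018, 0.2604]
tool_rot: [0.517, -0.484, 0.482, -0.516]
ft_force: [-0.2, 0.6, -0.2]
grip_width: 0.0655
```

```bash
python3 go.py .523 -.006 .16 4.1; python3 - <<'E'
from rig import eyes
import cv2
p=eyes.camera_params("wrist")
cv2.imwrite("pics/w2.png",eyes.camera("wrist")[:,:,::-1])
from h import *
print(proj(p,[[.522,-.007,.155]]))
E
```

```text
t 8.72 pos [ 0.5221 -0.0018  0.2604] F [-0.1983  0.6473 -0.2276] w 0.0655
axes x,y,z: [ 0.0675 -0.9977 -0.0012] [-0.0029  0.001  -1.    ] [ 0.9977  0.0675 -0.0028] q [-0.2178  0.3742  1.6719  0.0004  1.0985 -0.2856]
turn units [ 0.0009 -0.0013 -0.0004] deg [ 0.162  -0.2279 -0.0666]
shift units (tool now) [0.0438 1.0034 0.0088]
shift units (after turn) [0.0427 1.0035 0.0058]
[[312.44307298 256.6529373 ]]
```

View pics/w2.png

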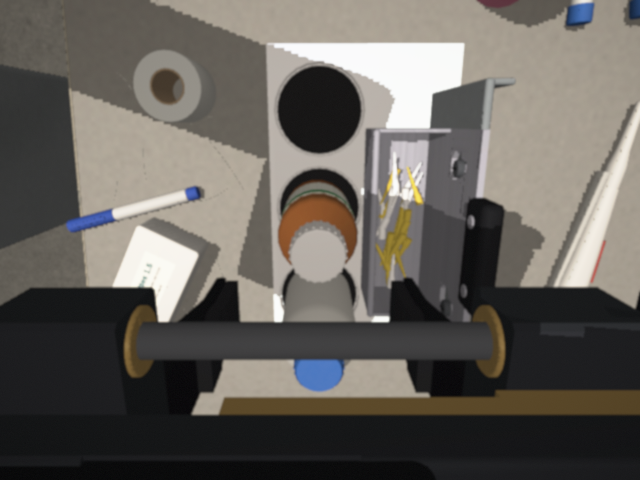

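>>> play_rows(series=[[0.75,0.04,0.1,0.02,0,-0.001,0],[0.75,0,0.25,0,0,0,0],[0.75,0,0.25,0,0,0,0],[0.75,0,0.25,0,0,0,0],[0.75,0,0.1,0,0,0,0],[0.75,0,0.06,0,0,0,0],[0.75,0,0,0,0,0,0],[0.75,0,0,0,0,0,0]])

```text
time: 9.43
position: [0.5261, -0.0045, 0.1609]
tool_rot: [-0.518, 0.481, -0.481, 0.518]
ft_force: [-0.8, 1.1, -0.5]
grip_width: 0.0654
```

```bash
python3 go.py .523 -.006 .16 4.1
```

```text
t 9.43 pos [ 0.5261 -0.0045  0.1609] F [-0.786   1.0606 -0.4956] w 0.0654
axes x,y,z: [ 0.0742 -0.9972  0.0002] [ 0.0008 -0.0002 -1.    ] [0.9972 0.0742 0.0008] q [-0.2212  0.5213  1.7637 -0.      0.8558 -0.2955]
turn units [-0.0003  0.0009  0.0001] deg [-0.0459  0.1556  0.0141]
shift units (tool now) [ 0.0123  0.0086 -0.0322]
shift units (after turn) [ 0.0124  0.0087 -0.0321]
```

>>> play_rows(series=[[0.5,0,0.015,-0.015,0,0,0],[0.35,0,0,0,0,0,0],[0.2,0,0,0,0,0,0],[0,0,0,0,0,0,0],[0,0,0,0,0,0,0],[0,0,0,0,0,0,0],[0,0,0,0,0,0,0],[0,0,0,0,0,0,0]], grip_force=20)

```text
time: 10.1
position: [0.5243, -0.005, 0.1594]
tool_rot: [-0.518, 0.481, -0.482, 0.518]
ft_force: [-0.6, 0.8, 3.9]
grip_width: 0.0354
```

```bash
python3 go.py .442 .363 .26 4.1
```

```text
t 10.1 pos [ 0.5243 -0.005   0.1594] F [-0.6452  0.7656  3.8551] w 0.0354
axes x,y,z: [ 0.0733 -0.9973  0.0002] [ 0.0007 -0.0002 -1.    ] [0.9973 0.0733 0.0007] q [-0.2229  0.5217  1.7692 -0.      0.85   -0.2963]
turn units [-0.0002  0.0006  0.0001] deg [-0.0388  0.1055  0.0126]
shift units (tool now) [-3.7304 -1.0068 -0.5501]
shift units (after turn) [-3.7296 -1.0056 -0.5577]
```

>>> play_rows(series=[[0,0,-0.1,0,0,0,0],[0,0,-0.2,0,0,0,0],[0,0,-0.25,0,0,0,0],[0,0,-0.25,0,0,0,0],[0,0,-0.15,0,0,0,0],[0,-0.1,-0.05,0,0,0,0],[0,-0.25,0,-0.03,0,0,0],[0,-0.3,0,-0.05,0,0,0],[0,-0.3,0,-0.05,0,0,0],[0,-0.3,0,-0.05,0,0,0],[0,-0.3,0,-0.05,0,0,0],[0,-0.3,0,-0.05,0,0,0]])

```text
time: 11.1
position: [0.4806, 0.1793, 0.258]
tool_rot: [0.519, -0.482, 0.481, -0.517]
ft_force: [0.3, 1.0, -2.8]
grip_width: 0.0351
```

>>> play_rows(series=[[0,-0.3,0,-0.05,0,0,0],[0,-0.3,0,-0.05,0,0,0],[0,-0.3,0,-0.05,0,0,0],[0,-0.3,0,-0.05,0,0,0],[0,-0.3,0,-0.05,0,0,0],[0,-0.2,0,-0.03,0,0,0],[0,-0.1,0,0,0,0,0],[0,0,0,0,0,0,0],[0,0,0,0,0,0,0]])

```text
time: 11.85
position: [0.4408, 0.3546, 0.2583]
tool_rot: [0.519, -0.481, 0.481, -0.518]
ft_force: [0.1, -0.8, -3.6]
grip_width: 0.0352
```

```bash
python3 go.py .442 .363 .157 4.1
```

```text
t 11.85 pos [0.4408 0.3546 0.2583] F [ 0.1211 -0.823  -3.5639] w 0.0352
axes x,y,z: [ 0.0747 -0.9972  0.0016] [-0.0015 -0.0017 -1.    ] [ 0.9972  0.0747 -0.0016] q [ 0.4805  0.4358  1.57   -0.0009  1.1379  0.4061]
turn units [0.0005 0.001  0.0005] deg [0.0909 0.1818 0.0923]
shift units (tool now) [-0.0841  1.0124  0.0203]
shift units (after turn) [-0.0825  1.0126  0.0184]
```

>>> play_rows(series=[[0,-0.04,0.1,0.01,0,0,0],[0,-0.04,0.2,0.01,0,0,0],[0,0,0.25,0,0,0,0],[0,0,0.25,0,0,0,0],[0,0,0.12,0,0,0,0],[0,0,0.08,0,0,0,0],[0,0,0.02,0,0,0,0],[0,0,0.02,0,0,0,0],[0,0,0.02,0,0,0,0],[0,0,0.01,0,0,0,0],[0,0,0,0,0,0,0],[0,0,0,0,0,0,0]])

```text
time: 12.85
position: [0.4432, 0.3633, 0.1528]
tool_rot: [-0.518, 0.481, -0.481, 0.519]
ft_force: [0.4, -1.3, -2.4]
grip_width: 0.0351
```

>>> play_rows(series=[[0,0,0.01,0,0,0,0],[0,0,0,0,0,0,0],[0,0,0,0,0,0,0]])

```text
time: 13.1
position: [0.4433, 0.3633, 0.1526]
tool_rot: [-0.518, 0.481, -0.482, 0.519]
ft_force: [-1.0, -1.6, 6.2]
grip_width: 0.0354
```

>>> play_rows(series=[[0.46,0,0,0,0,0,0],[0.55,0,0,0,0,0,0],[0.65,0,0,0,0,0,0],[0.75,0,0,0,0,0,0],[0.75,0,-0.1,0,0,0,0],[0.75,0,-0.2,0,0,0,0],[0.75,0,-0.3,0,0,0,0],[0.75,0,-0.3,0,0,0,0],[0.75,0,-0.15,0,0,0,0],[0.75,0.1,0,0,0,0,0],[0.75,0.2,0,0.02,0,0,0],[0.75,0.3,0,0.07,0,0,0]])

```text
time: 14.1
position: [0.4548, 0.3041, 0.2559]
tool_rot: [0.519, -0.481, 0.48, -0.519]
ft_force: [0.7, 0.5, 0.6]
grip_width: 0.0654
```

>>> play_rows(series=[[0.75,0.35,0,0.11,0,0,0],[0.75,0.35,0,0.1,0,0,0],[0.75,0.35,0,0.1,0,0,0],[0.75,0.35,0,0.1,0,0,0],[0.75,0.35,0,0.1,0,0,0],[0.75,0.35,0,0.1,0,0,0],[0.75,0.35,0,0.1,0,0,0],[0.75,0.35,0,0.1,0,0,0],[0.75,0.35,0,0.1,0,0,0],[0.75,0.35,0,0.1,0,0,0],[0.75,0.3,0,0.1,0,0,0],[0.75,0,0,0,0,0,0]])

```text
time: 15.1
position: [0.5967, -0.0736, 0.2551]
tool_rot: [0.517, -0.481, 0.484, -0.516]
ft_force: [0.5, 0.1, 0.3]
grip_width: 0.0652
```

```bash
python3 go.py .5295 -.0955 .22 4.1
```

```text
t 15.1 pos [ 0.5967 -0.0736  0.2551] F [0.5102 0.1492 0.2751] w 0.0652
axes x,y,z: [ 0.0679 -0.9977  0.0035] [ 0.0018 -0.0034 -1.    ] [0.9977 0.0679 0.0016] q [-0.3071  0.4859  1.4878 -0.003   1.1651 -0.3739]
turn units [-0.0005 -0.0011  0.0011] deg [-0.0886 -0.207   0.2022]
shift units (tool now) [ 0.1721  0.3508 -0.6854]
shift units (after turn) [ 0.1708  0.3512 -0.6855]
```

>>> play_rows(series=[[0.75,0.1,0,-0.2,0,0,0],[0.75,0.07,0.05,-0.3,0,-0.001,0],[0.75,0,0.15,-0.18,0,0,0],[0.75,0,0.15,0,0,0,0],[0.75,0,0,0,0,0,0],[0.75,0,0,0,0,0,0]])

```text
time: 15.6
position: [0.5272, -0.0888, 0.2202]
tool_rot: [0.519, -0.481, 0.48, -0.518]
ft_force: [1.0, 0.5, 0.5]
grip_width: 0.0654
```

```bash
python3 go.py .5295 -.0955 .151 4.1; python3 - <<'E'
from rig import eyes
import cv2
p=eyes.camera_params("wrist")
cv2.imwrite("pics/w3.png",eyes.camera("wrist")[:,:,::-1])
from h import *
print(proj(p,[[.5295,-.0955,.145]]))
E
```

```text
t 15.6 pos [ 0.5272 -0.0888  0.2202] F [0.9596 0.4746 0.4873] w 0.0654
axes x,y,z: [ 0.0762 -0.9971 -0.0012] [-0.0025  0.001  -1.    ] [ 0.9971  0.0762 -0.0024] q [-0.3759  0.4436  1.6868  0.      1.0139 -0.4522]
turn units [ 0.0008  0.0015 -0.0004] deg [ 0.1369  0.2691 -0.0668]
shift units (tool now) [0.0697 0.6921 0.0191]
shift units (after turn) [0.0688 0.6922 0.0177]
[[315.98433411 276.56095947]]
```

View pics/w3.png

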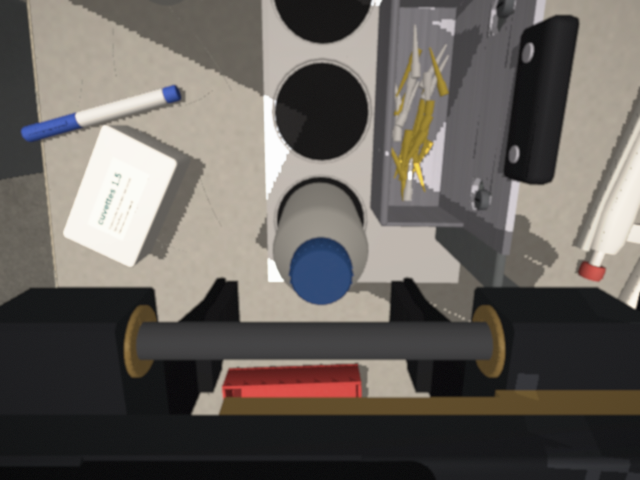

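>>> play_rows(series=[[0.75,0.06,0.1,0.03,0,0.001,0],[0.75,0,0.2,0,0,0,0],[0.75,0,0.2,0,0,0,0],[0.75,0,0.12,0,0,0,0],[0.75,0,0.06,0,0,0,0],[0.75,0,0,0,0,0,0],[0.75,0,0,0,0,0,0]])

```text
time: 16.23
position: [0.5324, -0.0949, 0.1531]
tool_rot: [-0.518, 0.481, -0.481, 0.518]
ft_force: [0.1, -0.2, -0.5]
grip_width: 0.0651
```

```bash
python3 go.py .531 -.0955 .151 4.1
```

```text
t 16.23 pos [ 0.5324 -0.0949  0.1531] F [ 0.1113 -0.244  -0.5481] w 0.0651
axes x,y,z: [ 0.0737 -0.9973  0.0004] [ 0.0006 -0.0003 -1.    ] [0.9973 0.0737 0.0006] q [-0.3831  0.5491  1.7331 -0.0001  0.8586 -0.4568]
turn units [-0.0002  0.0007  0.0001] deg [-0.0354  0.1239  0.0213]
shift units (tool now) [ 0.0049  0.0212 -0.0143]
shift units (after turn) [ 0.0049  0.0212 -0.0143]
```

>>> play_rows(series=[[0.5,0,0.015,-0.01,0,0,0],[0.35,0,0,0,0,0,0],[0.2,0,0,0,0,0,0],[0,0,0,0,0,0,0],[0,0,0,0,0,0,0],[0,0,0,0,0,0,0],[0,0,0,0,0,0,0],[0,0,0,0,0,0,0]], grip_force=20)

```text
time: 16.9
position: [0.531, -0.0948, 0.1519]
tool_rot: [-0.518, 0.481, -0.482, 0.518]
ft_force: [1.0, 0.4, 1.1]
grip_width: 0.0361
```

```bash
python3 go.py .4625 .271 .25 4.1
```

```text
t 16.9 pos [ 0.531  -0.0948  0.1519] F [1.0233 0.3636 1.148 ] w 0.0361
axes x,y,z: [ 0.0733 -0.9973  0.0004] [ 0.0009 -0.0003 -1.    ] [0.9973 0.0733 0.0008] q [-0.384   0.5495  1.7376  0.0001  0.8535 -0.4575]
turn units [-0.0003  0.0006  0.0001] deg [-0.0484  0.1062  0.0204]
shift units (tool now) [-3.6985 -0.9826 -0.414 ]
shift units (after turn) [-3.698  -0.9809 -0.4217]
```

>>> play_rows(series=[[0,0,-0.1,0,0,0,0],[0,0,-0.2,0,0,0,0],[0,0,-0.25,0,0,0,0],[0,0,-0.25,0,0,0,0],[0,0,-0.15,0,0,0,0],[0,-0.1,-0.05,0,0,0,0],[0,-0.25,0,-0.03,0,0,0],[0,-0.3,0,-0.03,0,0,0],[0,-0.3,0,-0.04,0,0,0],[0,-0.3,0,-0.04,0,0,0],[0,-0.3,0,-0.04,0,0,0],[0,-0.3,0,-0.04,0,0,0]])

```text
time: 17.9
position: [0.4933, 0.0901, 0.2508]
tool_rot: [0.518, -0.482, 0.481, -0.517]
ft_force: [0.1, 1.3, -1.5]
grip_width: 0.0358
```

>>> play_rows(series=[[0,-0.3,0,-0.04,0,0,0],[0,-0.3,0,-0.04,0,0,0],[0,-0.3,0,-0.04,0,0,0],[0,-0.3,0,-0.04,0,0,0],[0,-0.3,0,-0.03,0,0,0],[0,-0.2,0,-0.03,0,0,0],[0,-0.1,0,0,0,0,0],[0,0,0,0,0,0,0],[0,0,0,0,0,0,0]])

```text
time: 18.65
position: [0.4594, 0.2659, 0.251]
tool_rot: [0.519, -0.481, 0.481, -0.518]
ft_force: [0.3, -0.7, -1.0]
grip_width: 0.0357
```

```bash
python3 go.py .4625 .271 .149 4.1
```

```text
t 18.65 pos [0.4594 0.2659 0.251 ] F [ 0.2815 -0.6736 -0.9532] w 0.0357
axes x,y,z: [ 0.0748 -0.9972  0.0011] [-0.0012 -0.0012 -1.    ] [ 0.9972  0.0748 -0.0013] q [ 0.3144  0.3973  1.6631 -0.0009  1.0827  0.24  ]
turn units [0.0004 0.0011 0.0003] deg [0.0736 0.1893 0.0626]
shift units (tool now) [-0.0495  1.02    0.0359]
shift units (after turn) [-0.0485  1.0201  0.0344]
```

>>> play_rows(series=[[0,-0.04,0.1,0.03,0,0.001,0],[0,0,0.2,0,0,0,0],[0,0,0.25,0,0,0,0],[0,0,0.25,0,0,0,0],[0,0,0.12,0,0,0,0],[0,0,0.08,0,0,0,0],[0,0,0.02,0,0,0,0],[0,0,0.02,0,0,0,0],[0,0,0.02,0,0,0,0],[0,0,0.01,0,0,0,0],[0,0,0,0,0,0,0],[0,0,0,0,0,0,0]])

```text
time: 19.65
position: [0.4631, 0.2704, 0.1452]
tool_rot: [-0.517, 0.482, -0.482, 0.518]
ft_force: [-0.1, -0.2, -1.4]
grip_width: 0.0361
```

>>> play_rows(series=[[0,0,0.01,0,0,0,0],[0,0,0,0,0,0,0],[0,0,0,0,0,0,0]])

```text
time: 19.9
position: [0.4634, 0.2706, 0.1449]
tool_rot: [-0.517, 0.482, -0.482, 0.518]
ft_force: [-0.6, -0.2, 5.7]
grip_width: 0.0362
```

>>> play_rows(series=[[0.46,0,0,0,0,0,0],[0.55,0,0,0,0,0,0],[0.65,0,0,0,0,0,0],[0.7,0,0,0,0,0,0],[0.7,0,-0.1,0,0,0,0],[0.7,0,-0.3,0,0,0,0],[0.7,0,-0.4,0,0,0,0],[0.7,0,-0.4,0,0,0,0],[0.7,0,-0.3,0,0,0,0],[0.7,0.1,0,0,0,0,0],[0.7,0.2,0,0.06,0,0,0],[0.7,0.3,0,0.15,0,0,0]])

```text
time: 20.9
position: [0.4861, 0.2128, 0.2947]
tool_rot: [-0.518, 0.481, -0.481, 0.519]
ft_force: [0.6, 0.2, 0.2]
grip_width: 0.0605
```

>>> play_rows(series=[[0.5,0.35,0,0.2,0,0,0],[0.5,0.35,0,0.2,0,0,0],[0.5,0.35,0,0.2,0,0,0],[0.5,0.35,0,0.2,0,0,0],[0.5,0.35,0,0.2,0,0,0],[0.5,0.35,0,0.1,0,0,0],[0.5,0.35,0,0,0,0,0],[0.5,0.2,0,0,0,0,0],[0.5,0,0,0,0,0,0],[0.5,0,0,0,0,0,0]])

```text
time: 21.73
position: [0.6158, -0.0459, 0.2932]
tool_rot: [0.517, -0.483, 0.482, -0.517]
ft_force: [0.6, -0.1, -0.9]
grip_width: 0.0434
```

```bash
python3 go.py .6203 .0017 .30 4.1; python3 - <<'E'
from rig import eyes
import cv2
p=eyes.camera_params("wrist")
cv2.imwrite("pics/w4.png",eyes.camera("wrist")[:,:,::-1])
cv2.imwrite("pics/side4.png",eyes.camera("side")[:,:,::-1])
from h import *
Rz=R.from_euler("z",4.08,degrees=True).as_matrix()
st=np.array([.5629,-.0024,0])
for q in [(.0575,-.035,.176),(.0575,.035,.176),(.0575,0,.176),(.06,.105,.137),(.06,-.105,.137),(-.085,.145,.016),(-.085,-.145,.016)]: print(q,st+Rz@q,proj(p,[st+Rz@q]))
E
```

```text
t 21.73 pos [ 0.6158 -0.0459  0.2932] F [ 0.5633 -0.1445 -0.8849] w 0.0434
axes x,y,z: [ 0.0675 -0.9977 -0.0009] [-0.001   0.0008 -1.    ] [ 0.9977  0.0675 -0.0009] q [-0.2554  0.4715  1.3982  0.0005  1.2731 -0.3231]
turn units [ 0.0003 -0.0013 -0.0003] deg [ 0.0539 -0.2275 -0.0493]
shift units (tool now) [-0.4721 -0.0676  0.0765]
shift units (after turn) [-0.4717 -0.0679  0.0785]
(0.0575, -0.035, 0.176) [ 0.6227445  -0.03322022  0.176     ] [[324.92957454 225.02308752]]
(0.0575, 0.035, 0.176) [0.61776405 0.03660238 0.176     ] [[325.32435845 110.83111747]]
(0.0575, 0, 0.176) [0.62025428 0.00169108 0.176     ] [[325.11958956 170.06089446]]
(0.06, 0.105, 0.137) [0.61527727 0.10660285 0.137     ] [[328.04559504  -1.45377948]]
(0.06, -0.105, 0.137) [ 0.63021861 -0.10286494  0.137     ] [[326.58775807 300.25865586]]
(-0.085, 0.145, 0.016) [0.46779877 0.13618484 0.016     ] [[163.27188248 -10.48261074]]
(-0.085, -0.145, 0.016) [ 0.48843206 -0.15308021  0.016     ] [[190.69460136 288.34356089]]
```

View pics/w4.png

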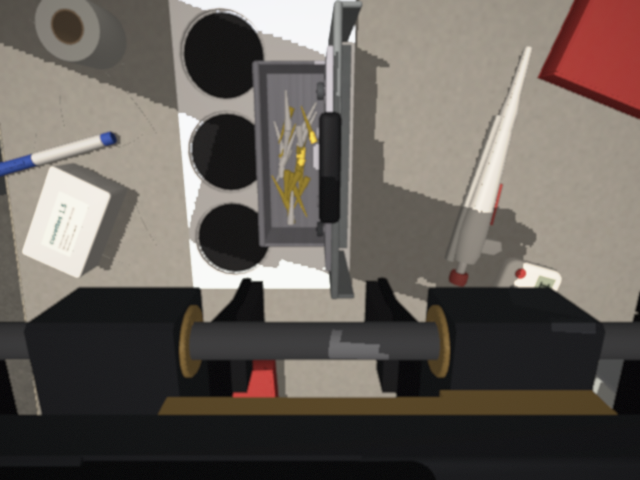

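View pics/side4.png

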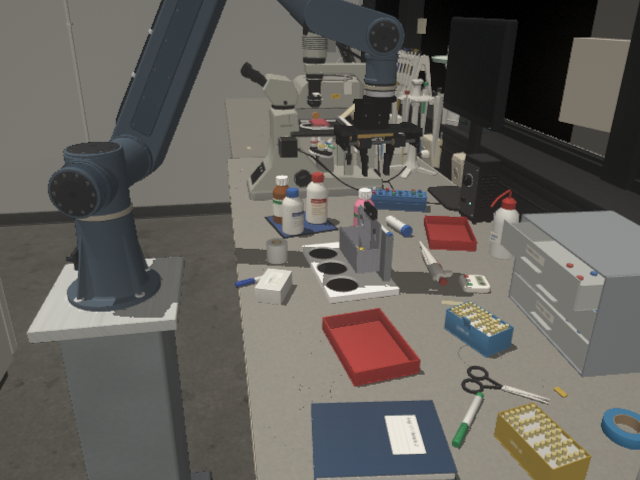

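>>> play_rows(series=[[0.45,-0.2,0.1,0.05,0,-0.001,0],[0.45,-0.28,0.15,0.04,0,0,0],[0.45,0,0.25,0,0,0,0],[0.45,0,0.15,0,0,0,0],[0.45,0,0.05,0,0,0,0],[0.45,0,0,0,0,0,0],[0.45,0,0,0,0,0,0]])

```text
time: 22.42
position: [0.622, 0.0046, 0.2241]
tool_rot: [-0.518, 0.481, -0.481, 0.518]
ft_force: [0.2, -0.8, 0.4]
grip_width: 0.0392
```

```bash
python3 go.py .6215 .0025 .17 4.1; python3 - <<'E'
from rig import eyes
import cv2
a=eyes.camera("side")[:,:,::-1]
cv2.imwrite("pics/side5.png",cv2.resize(a[120:320,280:450],None,fx=3,fy=3,interpolation=cv2.INTER_CUBIC))
cv2.imwrite("pics/w5.png",eyes.camera("wrist")[:,:,::-1])
E
```

```text
t 22.42 pos [0.622  0.0046 0.2241] F [ 0.229  -0.7577  0.4362] w 0.0392
axes x,y,z: [ 0.0745 -0.9972  0.0001] [ 0.0007 -0.     -1.    ] [0.9972 0.0745 0.0007] q [-0.1721  0.5492  1.465   0.0001  1.1267 -0.2468]
turn units [-0.0002  0.001   0.    ] deg [-0.0389  0.1737  0.004 ]
shift units (tool now) [ 0.0202  0.5413 -0.0066]
shift units (after turn) [ 0.0203  0.5413 -0.0062]
```

View pics/side5.png

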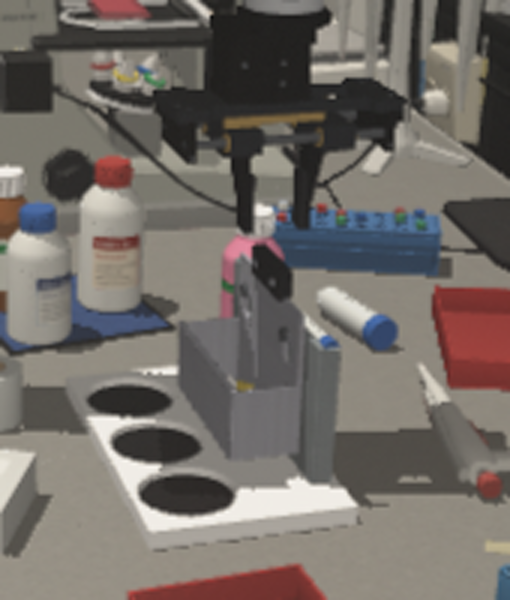

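View pics/w5.png

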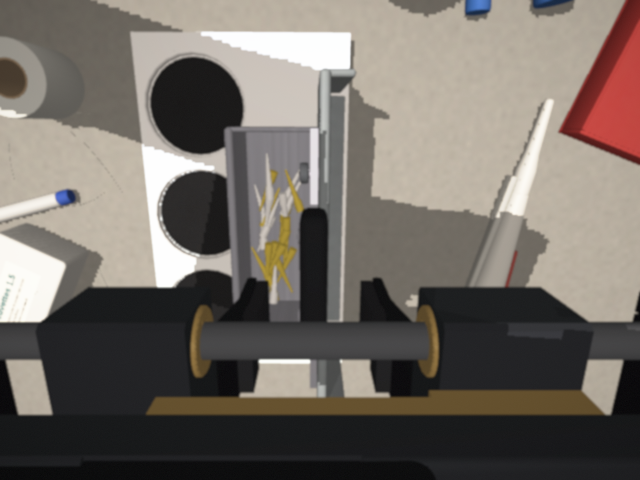

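>>> play_rows(series=[[0.45,0.02,0.1,0,0,0.001,0],[0.45,0,0.15,0,0,0,0],[0.45,0,0.15,0,0,0,0],[0.45,0,0.1,0,0,0,0],[0.45,0,0.04,0,0,0,0],[0.45,0,0,0,0,0,0],[0.45,0,0,0,0,0,0]])

```text
time: 23.1
position: [0.6222, 0.0016, 0.1698]
tool_rot: [-0.517, 0.482, -0.482, 0.517]
ft_force: [-0.6, -0.2, -0.4]
grip_width: 0.0391
```

```bash
python3 go.py .622 .0025 .17 4.1
```

```text
t 23.1 pos [0.6222 0.0016 0.1698] F [-0.6411 -0.167  -0.3595] w 0.0391
axes x,y,z: [ 0.07   -0.9976  0.0001] [ 0.0006 -0.0001 -1.    ] [0.9976 0.07   0.0006] q [-0.1769  0.6162  1.5113  0.      1.0136 -0.2469]
turn units [-0.0002 -0.0005  0.    ] deg [-0.0316 -0.0887  0.0073]
shift units (tool now) [-0.0096 -0.0023 -0.0016]
shift units (after turn) [-0.0096 -0.0023 -0.0016]
```

Close gently first.

>>> play_rows(series=[[0.3,0,0,0,0,0,0],[0.2,0,0,0,0,0,0],[0.1,0,0,0,0,0,0],[0,0,0,0,0,0,0],[0,0,0,0,0,0,0],[0,0,0,0,0,0,0],[0,0,0,0,0,0,0]], grip_force=10)

```text
time: 23.68
position: [0.6221, 0.0018, 0.1699]
tool_rot: [-0.517, 0.482, -0.482, 0.517]
ft_force: [0.1, -0.3, 1.2]
grip_width: 0.0141
```

>>> play_rows(series=[[0,0,0,0,0,0,0],[0,0,0,0,0,0,0],[0,0,0,0,0,0,0]], grip_force=40)

```text
time: 23.93
position: [0.6221, 0.0018, 0.1698]
tool_rot: [-0.517, 0.482, -0.482, 0.517]
ft_force: [-0.6, -0.1, 2.0]
grip_width: 0.0137
```

Gripped 14 mm, no side load. Lift 17 mm.

>>> play_rows(series=[[0,0,-0.03,0,0,0,0],[0,0,-0.04,0,0,0,0],[0,0,-0.04,0,0,0,0],[0,0,-0.04,0,0,0,0],[0,0,-0.02,0,0,0,0],[0,0,0,0,0,0,0],[0,0,0,0,0,0,0]])

```text
time: 24.52
position: [0.6219, 0.0018, 0.1867]
tool_rot: [-0.517, 0.482, -0.482, 0.517]
ft_force: [-0.7, 0.4, -2.4]
grip_width: 0.0134
```

>>> play_rows(series=[[0,0,0,-0.03,0,0,0],[0,0,0,-0.04,0,0,0],[0,0,0,-0.05,0,0,0],[0,0,0,-0.05,0,0,0],[0,0,0,-0.03,0,0,0],[0,0,0,0,0,0,0],[0,0,0,0,0,0,0]])

```text
time: 25.1
position: [0.6018, 0.0004, 0.1866]
tool_rot: [-0.517, 0.482, -0.482, 0.517]
ft_force: [0.3, -0.5, -2.3]
grip_width: 0.0137
```

```bash
python3 go.py; python3 - <<'E'
from rig import eyes
import cv2
a=eyes.camera("side")[:,:,::-1]
cv2.imwrite("pics/side6.png",cv2.resize(a[120:320,280:450],None,fx=3,fy=3,interpolation=cv2.INTER_CUBIC))
E
```

```text
t 25.1 pos [0.6018 0.0004 0.1866] F [ 0.3149 -0.4574 -2.2626] w 0.0137
axes x,y,z: [ 0.0701 -0.9975  0.    ] [ 0.0002  0.     -1.    ] [0.9975 0.0701 0.0002] q [-0.1849  0.5699  1.5515  0.0001  1.02   -0.2551]
```

View pics/side6.png

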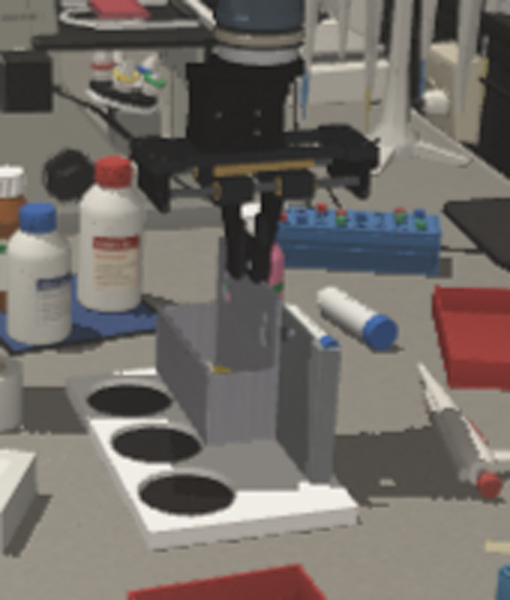

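>>> play_rows(series=[[0,0,-0.1,0,0,0,0],[0,0,-0.2,0,0,0,0],[0,0,-0.25,0,0,0,0],[0,0,-0.25,0,0,0,0],[0,0,-0.2,0,0,0,0],[0,0,-0.1,0,0,0,0],[0,0.1,0,0,0,0,0],[0,0.2,0,-0.05,0,0,0],[0,0.25,0,-0.06,0,0,0],[0,0.25,0,-0.06,0,0,0],[0,0.25,0,-0.06,0,0,0],[0,0.25,0,-0.06,0,0,0]])

```text
time: 26.15
position: [0.581, -0.1328, 0.2948]
tool_rot: [0.518, -0.483, 0.481, -0.517]
ft_force: [0.2, -1.3, -3.5]
grip_width: 0.0136
```

>>> play_rows(series=[[0,0.25,0,-0.06,0,0,0],[0,0.25,0,-0.06,0,0,0],[0,0.25,0,-0.06,0,0,0],[0,0.25,0,-0.06,0,0,0],[0,0.25,0,-0.06,0,0,0],[0,0.25,0,-0.06,0,0,0],[0,0.2,0,-0.05,0,-0.004,0],[0,0.15,0,-0.05,0,-0.004,0],[0,0.1,0,0,0,-0.004,0],[0,0,0,0,0,-0.004,0],[0,0,0,0,0,0,0],[0,0,0,0,0,0,0]])

```text
time: 27.15
position: [0.5503, -0.328, 0.2958]
tool_rot: [-0.529, 0.47, -0.468, 0.53]
ft_force: [-1.5, 0.3, -2.4]
grip_width: 0.0135
```

```bash
python3 go.py .5529 -.3356 .143 7.0; python3 - <<'E'
from rig import eyes
import cv2
cv2.imwrite("pics/side7.png",eyes.camera("side")[:,:,::-1])
cv2.imwrite("pics/w7.png",eyes.camera("wrist")[:,:,::-1])
E
```

```text
t 27.15 pos [ 0.5503 -0.328   0.2958] F [-1.5209  0.2539 -2.3609] w 0.0135
axes x,y,z: [ 0.1208 -0.9927 -0.002 ] [-0.0011  0.0019 -1.    ] [ 0.9927  0.1208 -0.0009] q [-0.7119  0.5031  1.3337  0.0007  1.3069 -0.8332]
turn units [ 0.0003 -0.0004 -0.0006] deg [ 0.0517 -0.0641 -0.1142]
shift units (tool now) [0.082  1.528  0.0183]
shift units (after turn) [0.079  1.5281 0.0168]
```

View pics/side7.png

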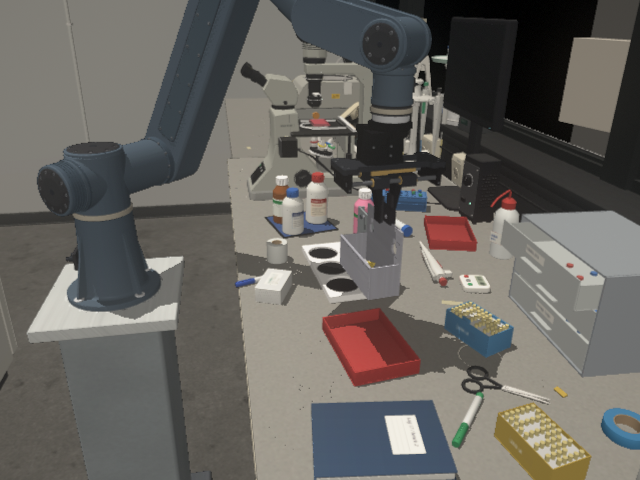

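View pics/w7.png

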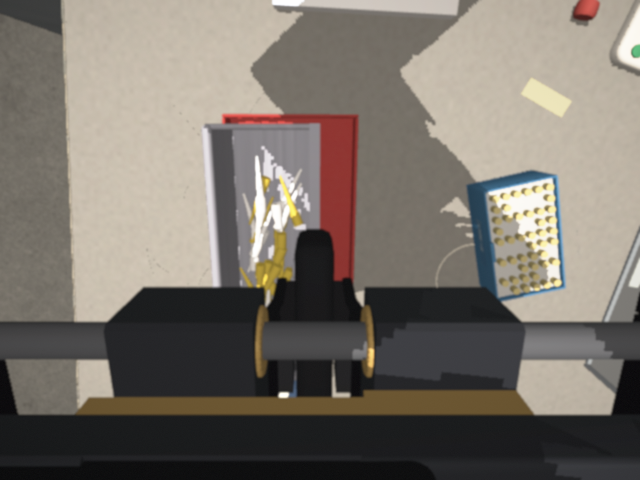

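```bash
python3 - <<'E'
from h import *
from rig import eyes
p=eyes.camera_params("wrist")
P=unproj(p,[(223,115),(357,115)],.031);print(P)
Rz=R.from_rotvec([0,0,.1221]).as_matrix()
for q in[(-.065,.095,.031),(.065,.095,.031)]: print(Rz@q+[.5256,-.339,0])
E
```

```text
[[ 0.4557822  -0.25573889  0.031     ]
 [ 0.58159337 -0.24034544  0.031     ]]
[ 0.44951322 -0.25262406  0.031     ]
[ 0.57854538 -0.23679048  0.031     ]
```

>>> play_rows(series=[[0,0.09,0.1,0.03,0,0,0],[0,0,0.2,0,0,0,0],[0,0,0.25,0,0,0,0],[0,0,0.25,0,0,0,0],[0,0,0.2,0,0,0,0],[0,0,0.2,0,0,0,0],[0,0,0.15,0,0,0,0],[0,0,0.08,0,0,0,0],[0,0,0.03,0,0,0,0],[0,0,0,0,0,0,0],[0,0,0,0,0,0,0]])

```text
time: 28.17
position: [0.5552, -0.3381, 0.1512]
tool_rot: [0.529, -0.468, 0.469, -0.529]
ft_force: [0.5, -0.0, -2.3]
grip_width: 0.0134
```

```bash
python3 go.py .555 -.337 .143 7.0
```

```text
t 28.17 pos [ 0.5552 -0.3381  0.1512] F [ 0.47   -0.0067 -2.257 ] w 0.0134
axes x,y,z: [ 0.1206 -0.9927  0.0013] [ 0.0013 -0.0012 -1.    ] [0.9927 0.1206 0.0012] q [-0.7186  0.6724  1.4503 -0.      1.0172 -0.8395]
turn units [-0.0004 -0.0004  0.0004] deg [-0.0668 -0.0719  0.0756]
shift units (tool now) [-0.011   0.0825 -0.0004]
shift units (after turn) [-0.0109  0.0825 -0.0003]
```

>>> play_rows(series=[[0,0,0.03,0,0,0,0],[0,0,0.02,0,0,0,0],[0,0,0.02,0,0,0,0],[0,0,0.01,0,0,0,0],[0,0,0,0,0,0,0],[0,0,0,0,0,0,0]])

```text
time: 28.67
position: [0.5548, -0.3379, 0.1432]
tool_rot: [-0.529, 0.469, -0.469, 0.529]
ft_force: [0.6, 0.0, 0.1]
grip_width: 0.0138
```

>>> play_rows(series=[[0.2,0,0,0,0,0,0],[0.25,0,0,0,0,0,0],[0.3,0,0,0,0,0,0],[0.4,0,0,0,0,0,0],[0.4,0,0,0,0,0,0],[0.4,0,-0.1,0,0,0,0],[0.4,0,-0.25,0,0,0,0],[0.4,0,-0.3,0,0,0,0],[0.4,0,-0.3,0,0,0,0],[0.6,0,-0.3,0,0,0,0],[0.75,0,0,0,0,0,0],[0.75,0,0,0,0,0,0]], grip_force=20)

```text
time: 29.67
position: [0.5555, -0.3385, 0.2709]
tool_rot: [0.529, -0.467, 0.471, -0.529]
ft_force: [-0.6, 0.4, -0.1]
grip_width: 0.0473
```

```bash
python3 go.py .4634 .2706 .27 4.1; python3 - <<'E'
from rig import eyes
import cv2
a=eyes.camera("side")[:,:,::-1]
cv2.imwrite("pics/side8.png",cv2.resize(a[160:400,220:460],None,fx=2.5,fy=2.5,interpolation=cv2.INTER_CUBIC))
a=eyes.camera("wrist")[:,:,::-1]
cv2.imwrite("pics/w8.png",a)
E
```

```text
t 29.67 pos [ 0.5555 -0.3385  0.2709] F [-0.5828  0.4173 -0.1427] w 0.0473
axes x,y,z: [ 0.1205 -0.9927  0.0047] [ 0.0046 -0.0042 -1.    ] [0.9927 0.1205 0.0041] q [-0.7187  0.5372  1.3432 -0.0001  1.255  -0.8395]
turn units [-0.0013  0.0157  0.0015] deg [-0.2418  2.8192  0.2641]
shift units (tool now) [-6.1577 -0.0206 -0.1803]
shift units (after turn) [-6.1414  0.0092 -0.4829]
```

View pics/side8.png

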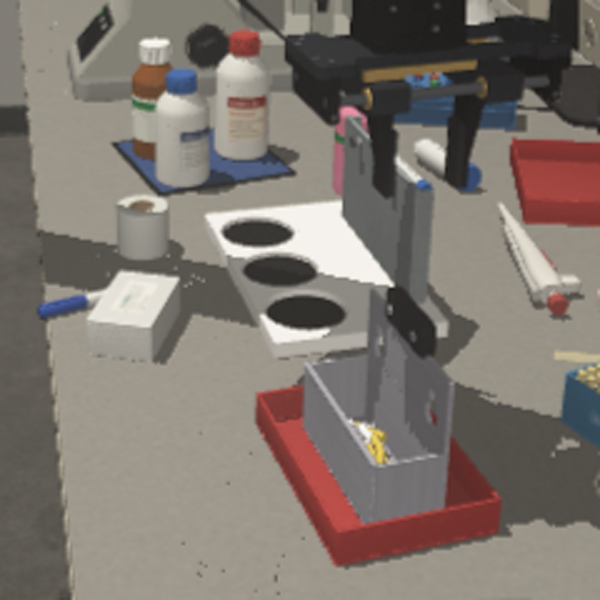

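View pics/w8.png

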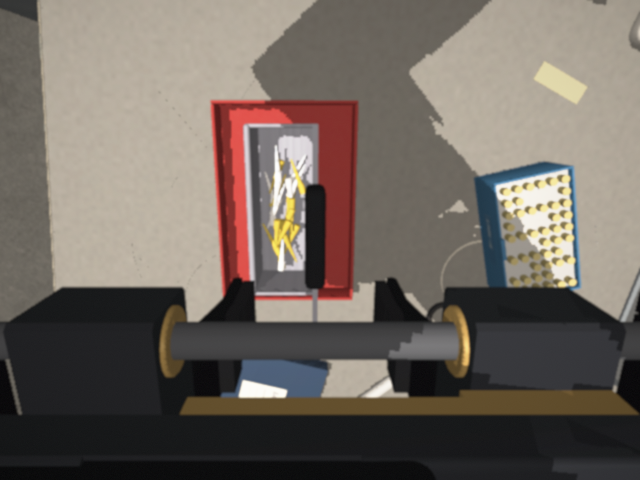

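```bash
python3 - <<'E'
from h import *
from rig import eyes
p=eyes.camera_params("wrist")
T=unproj(p,[(212,102),(357,102),(352,299),(224,299)],.031)
B=unproj(p,[(245,126),(319,126),(319,292),(253,295)],.065)
v,e=fitrect(T[[1,2,3,0]],.065,.095); print(T,v,e)
print(B); 
Rz=R.from_rotvec([0,0,v[2]]).as_matrix()
print((B-[*v[:2],0])@Rz)
P=proj(eyes.camera_params("side"),[[.5256,-.339,.031]])
E
```

```text
[[ 0.45524927 -0.25534012  0.031     ]
 [ 0.58054569 -0.24017757  0.031     ]
 [ 0.60316974 -0.42457814  0.031     ]
 [ 0.47696452 -0.43989008  0.031     ]] [ 0.52898231 -0.33999648  0.11991464] [[ 1.60523619  2.27466696]
 [ 1.71039657 -1.96034467]
 [-1.15083292 -2.19997366]
 [-2.16479984  1.88565136]]
[[ 0.49081138 -0.27119953  0.065     ]
 [ 0.54981348 -0.26405749  0.065     ]
 [ 0.56754748 -0.40669519  0.065     ]
 [ 0.50893485 -0.41673842  0.065     ]]
[[-0.02966681  0.07286919  0.065     ]
 [ 0.02976597  0.07290168  0.065     ]
 [ 0.03030923 -0.07083319  0.065     ]
 [-0.02908394 -0.07379263  0.065     ]]
```

>>> play_rows(series=[[0.75,-0.1,0,0,-0.0013,0.0157,0.0015],[0.75,-0.25,0,-0.02,0,0,0],[0.75,-0.35,0,-0.03,0,0,0],[0.75,-0.35,0,-0.03,0,0,0],[0.75,-0.35,0,-0.03,0,0,0],[0.75,-0.35,0,-0.03,0,0,0],[0.75,-0.35,0,-0.03,0,0,0],[0.75,-0.35,0,-0.03,0,0,0],[0.75,-0.35,0,-0.03,0,0,0],[0.75,-0.35,0,-0.03,0,0,0],[0.75,-0.35,0,-0.03,0,0,0],[0.75,-0.35,0,-0.03,0,0,0]])

```text
time: 30.77
position: [0.4929, 0.0457, 0.2679]
tool_rot: [0.518, -0.485, 0.479, -0.517]
ft_force: [0.7, 0.2, -0.0]
grip_width: 0.0655
```

>>> play_rows(series=[[0.75,-0.35,0,-0.03,0,0,0],[0.75,-0.35,0,-0.03,0,0,0],[0.75,-0.35,0,-0.03,0,0,0],[0.75,-0.35,0,-0.02,0,0,0],[0.75,-0.35,0,-0.02,0,0,0],[0.75,-0.3,0,0,0,0,0],[0.75,-0.1,0,0,0,0,0],[0.75,0,0,0,0,0,0],[0.75,0,0,0,0,0,0]])

```text
time: 31.52
position: [0.4656, 0.2571, 0.2693]
tool_rot: [0.519, -0.484, 0.479, -0.517]
ft_force: [0.3, -0.2, -0.6]
grip_width: 0.0654
```

```bash
python3 go.py .4634 .2706 .145 4.1
```

```text
t 31.52 pos [0.4656 0.2571 0.2693] F [ 0.2867 -0.2297 -0.6244] w 0.0654
axes x,y,z: [ 0.0727 -0.9974 -0.003 ] [-0.007   0.0025 -1.    ] [ 0.9973  0.0727 -0.0068] q [0.2918 0.3774 1.6367 0.0049 1.1335 0.217 ]
turn units [ 0.0022  0.0004 -0.001 ] deg [ 0.3923  0.069  -0.1722]
shift units (tool now) [-0.1329  1.2434 -0.0037]
shift units (after turn) [-0.1366  1.2429 -0.0124]
```

>>> play_rows(series=[[0.75,-0.13,0.05,-0.01,0.0015,0,-0.0007],[0.75,0,0.25,0,0,0,0],[0.75,0,0.3,0,0,0,0],[0.75,0,0.3,0,0,0,0],[0.75,0,0.2,0,0,0,0],[0.75,0,0.1,0,0,0,0],[0.75,0,0.03,0,0,0,0],[0.75,0,0,0,0,0,0],[0.75,0,0,0,0,0,0]])

```text
time: 32.27
position: [0.4655, 0.2704, 0.1484]
tool_rot: [-0.516, 0.482, -0.482, 0.519]
ft_force: [1.0, 0.3, 0.2]
grip_width: 0.0655
```

```bash
python3 go.py .4634 .2706 .145 4.1
```

```text
t 32.27 pos [0.4655 0.2704 0.1484] F [0.9553 0.2741 0.1932] w 0.0655
axes x,y,z: [ 0.0703 -0.9975 -0.0027] [ 0.0021  0.0029 -1.    ] [0.9975 0.0703 0.0023] q [0.3174 0.5533 1.7446 0.0028 0.8409 0.2452]
turn units [-0.0007 -0.0004 -0.0009] deg [-0.1303 -0.0714 -0.1565]
shift units (tool now) [-0.0039  0.0341 -0.0207]
shift units (after turn) [-0.004   0.0342 -0.0206]
```

>>> play_rows(series=[[0.6,0,0.02,-0.02,0,0,-0.0009],[0.5,0,0.014,0,0,0,0],[0.35,0,0,0,0,0,0],[0.2,0,0,0,0,0,0],[0,0,0,0,0,0,0],[0,0,0,0,0,0,0],[0,0,0,0,0,0,0],[0,0,0,0,0,0,0],[0,0,0,0,0,0,0]], grip_force=20)

```text
time: 33.02
position: [0.4628, 0.2707, 0.1444]
tool_rot: [-0.517, 0.481, -0.482, 0.518]
ft_force: [-0.2, 0.2, 2.5]
grip_width: 0.0363
```

```bash
python3 go.py .531 -.0948 .245 4.1
```

```text
t 33.02 pos [0.4628 0.2707 0.1444] F [-0.1692  0.1638  2.4552] w 0.0363
axes x,y,z: [ 0.0712 -0.9975  0.0002] [ 0.0013 -0.0001 -1.    ] [0.9975 0.0712 0.0013] q [ 0.3211  0.5582  1.7512 -0.0007  0.831   0.2503]
turn units [-0.0004 -0.0001  0.0001] deg [-0.0756 -0.0161  0.0113]
shift units (tool now) [ 3.6949 -1.0046  0.4214]
shift units (after turn) [ 3.6948 -1.0059  0.419 ]
```

>>> play_rows(series=[[0,0,-0.1,0,0,0,0],[0,0,-0.25,0,0,0,0],[0,0,-0.3,0,0,0,0],[0,0,-0.25,0,0,0,0],[0,0,-0.1,0,0,0,0],[0,0.1,0,0.02,0,0,0],[0,0.25,0,0.03,0,0,0],[0,0.3,0,0.03,0,0,0],[0,0.3,0,0.03,0,0,0],[0,0.3,0,0.03,0,0,0],[0,0.3,0,0.04,0,0,0],[0,0.3,0,0.04,0,0,0]])

```text
time: 34.02
position: [0.496, 0.0857, 0.2423]
tool_rot: [0.519, -0.483, 0.481, -0.516]
ft_force: [0.6, 0.1, -2.5]
grip_width: 0.036
```

>>> play_rows(series=[[0,0.3,0,0.03,0,0,0],[0,0.3,0,0.03,0,0,0],[0,0.3,0,0.03,0,0,0],[0,0.3,0,0.03,0,0,0],[0,0.3,0,0.03,0,0,0],[0,0.2,0,0.03,0,0,0],[0,0.14,0,0.02,0,0,0],[0,0,0,0,0,0,0],[0,0,0,0,0,0,0]])

```text
time: 34.77
position: [0.5295, -0.0945, 0.243]
tool_rot: [0.517, -0.483, 0.481, -0.517]
ft_force: [-1.2, 0.7, -2.2]
grip_width: 0.0358
```

```bash
python3 go.py .531 -.0948 .157 4.1
```

```text
t 34.77 pos [ 0.5295 -0.0945  0.243 ] F [-1.219   0.7274 -2.1854] w 0.0358
axes x,y,z: [ 0.0695 -0.9976 -0.0016] [-0.0024  0.0014 -1.    ] [ 0.9976  0.0695 -0.0023] q [-0.3847  0.4174  1.6546  0.0004  1.0724 -0.4545]
turn units [ 0.0007 -0.0006 -0.0005] deg [ 0.1334 -0.1128 -0.0899]
shift units (tool now) [0.0052 0.8599 0.0165]
shift units (after turn) [0.0038 0.8599 0.0144]
```

>>> play_rows(series=[[0,0,0.1,0.01,0,0,0],[0,0,0.2,0,0,0,0],[0,0,0.2,0,0,0,0],[0,0,0.2,0,0,0,0],[0,0,0.1,0,0,0,0],[0,0,0.07,0,0,0,0],[0,0,0.02,0,0,0,0],[0,0,0,0,0,0,0],[0,0,0,0,0,0,0]])

```text
time: 35.52
position: [0.5322, -0.0943, 0.156]
tool_rot: [-0.517, 0.481, -0.482, 0.518]
ft_force: [-1.1, 0.6, -2.1]
grip_width: 0.0364
```

```bash
python3 go.py .531 -.0948 .1514 4.1
```

```text
t 35.52 pos [ 0.5322 -0.0943  0.156 ] F [-1.0973  0.5537 -2.0562] w 0.0364
axes x,y,z: [ 0.0717 -0.9974  0.0011] [ 0.002  -0.0009 -1.    ] [0.9974 0.0717 0.0019] q [-0.3822  0.5439  1.7327 -0.0002  0.8628 -0.4538]
turn units [-0.0006  0.0001  0.0003] deg [-0.1091  0.0105  0.0612]
shift units (tool now) [ 0.0039  0.0457 -0.0126]
shift units (after turn) [ 0.0039  0.0457 -0.0125]
```

>>> play_rows(series=[[0,0,0.02,-0.01,0,0,0],[0,0,0.015,0,0,0,0],[0,0,0.01,0,0,0,0],[0,0,0,0,0,0,0],[0,0,0,0,0,0,0]])

```text
time: 35.93
position: [0.5309, -0.0947, 0.1514]
tool_rot: [-0.517, 0.481, -0.483, 0.518]
ft_force: [0.3, 1.1, 2.3]
grip_width: 0.0358
```

>>> play_rows(series=[[0.46,0,0,0,0,0,0],[0.55,0,0,0,0,0,0],[0.65,0,0,0,0,0,0],[0.75,0,0,0,0,0,0],[0.75,0,-0.1,0,0,0,0],[0.75,0,-0.3,0,0,0,0],[0.75,0,-0.4,0,0,0,0],[0.75,0,-0.3,0,0,0,0],[0.75,-0.1,0,0,0,0,0],[0.75,-0.3,0,-0.03,0,0,0],[0.75,-0.35,0,-0.04,0,0,0],[0.75,-0.35,0,-0.04,0,0,0]])

```text
time: 36.93
position: [0.5114, 0.0153, 0.2613]
tool_rot: [-0.517, 0.482, -0.483, 0.517]
ft_force: [0.9, 0.9, -0.9]
grip_width: 0.0648
```

>>> play_rows(series=[[0.75,-0.35,0,-0.04,0,0,0],[0.75,-0.35,0,-0.04,0,0,0],[0.75,-0.35,0,-0.04,0,0,0],[0.75,-0.35,0,-0.04,0,0,0],[0.75,-0.35,0,-0.04,0,0,0],[0.75,-0.35,0,-0.04,0,0,0],[0.75,-0.35,0,-0.04,0,0,0],[0.75,-0.35,0,-0.04,0,0,0],[0.75,-0.35,0,-0.04,0,0,0],[0.75,-0.2,0,-0.04,0,0,0],[0.75,0,0,0,0,0,0],[0.75,0,0,0,0,0,0]])

```text
time: 37.93
position: [0.4471, 0.3467, 0.2606]
tool_rot: [0.518, -0.481, 0.481, -0.518]
ft_force: [0.1, -0.3, 0.4]
grip_width: 0.0649
```

```bash
python3 go.py .4433 .3633 .153 4.1; python3 - <<'E'
from rig import eyes
import cv2
a=eyes.camera("side")[:,:,::-1]
cv2.imwrite("pics/side9.png",cv2.resize(a[160:400,220:460],None,fx=2.5,fy=2.5,interpolation=cv2.INTER_CUBIC))
E
```

```text
t 37.93 pos [0.4471 0.3467 0.2606] F [ 0.0982 -0.26    0.3548] w 0.0649
axes x,y,z: [ 0.0741 -0.9972  0.001 ] [ 0.0004 -0.001  -1.    ] [0.9972 0.0741 0.0003] q [ 0.4626  0.4325  1.5684 -0.0011  1.1408  0.3889]
turn units [-0.0001  0.0008  0.0003] deg [-0.0175  0.1503  0.0565]
shift units (tool now) [-0.1694  1.0754 -0.0263]
shift units (after turn) [-0.1683  1.0756 -0.0264]
```

View pics/side9.png

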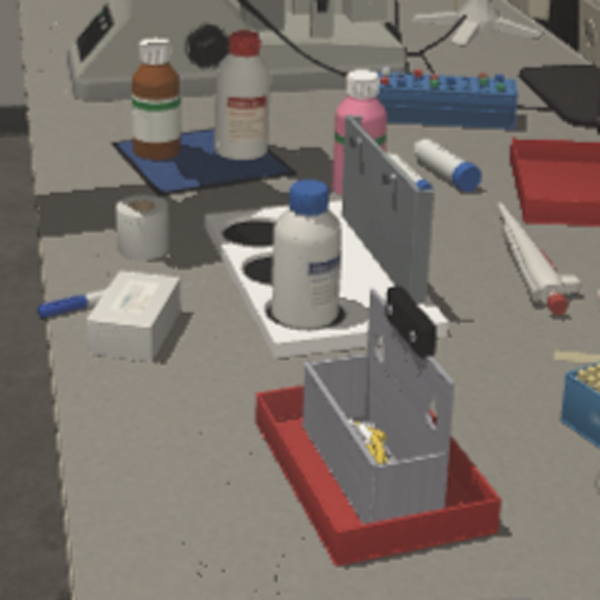

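Blue stands upright in its own recess, the bin in the tray. Amber next.

>>> play_rows(series=[[0.75,-0.1,0.1,-0.02,0,0,0],[0.75,-0.06,0.25,-0.01,0,0,0],[0.75,0,0.3,0,0,0,0],[0.75,0,0.25,0,0,0,0],[0.75,0,0.12,0,0,0,0],[0.75,0,0.05,0,0,0,0],[0.75,0,0,0,0,0,0],[0.75,0,0,0,0,0,0]])

```text
time: 38.65
position: [0.4445, 0.3612, 0.1537]
tool_rot: [-0.517, 0.482, -0.482, 0.517]
ft_force: [0.1, 0.3, -0.0]
grip_width: 0.0654
```

```bash
python3 go.py .4433 .3633 .153 4.1
```

```text
t 38.65 pos [0.4445 0.3612 0.1537] F [ 0.0725  0.3049 -0.0082] w 0.0654
axes x,y,z: [ 0.07   -0.9976  0.0002] [ 0.0009 -0.0002 -1.    ] [0.9975 0.07   0.0008] q [ 0.4876  0.5823  1.6519 -0.0007  0.9067  0.4181]
turn units [-0.0003 -0.0005  0.0001] deg [-0.0484 -0.0886  0.0134]
shift units (tool now) [-0.0217  0.0072 -0.0106]
shift units (after turn) [-0.0217  0.0072 -0.0105]
```

>>> play_rows(series=[[0.6,-0.02,0.01,-0.01,0,0,0],[0.5,0,0,0,0,0,0],[0.35,0,0,0,0,0,0],[0.2,0,0,0,0,0,0],[0,0,0,0,0,0,0],[0,0,0,0,0,0,0],[0,0,0,0,0,0,0],[0,0,0,0,0,0,0],[0,0,0,0,0,0,0]], grip_force=20)

```text
time: 39.4
position: [0.4431, 0.3636, 0.1529]
tool_rot: [-0.517, 0.482, -0.482, 0.518]
ft_force: [-0.5, 1.0, 3.5]
grip_width: 0.0354
```

```bash
python3 go.py .5243 -.005 .255 4.1
```

```text
t 39.4 pos [0.4431 0.3636 0.1529] F [-0.5067  0.9658  3.5279] w 0.0354
axes x,y,z: [ 0.0712 -0.9975  0.0001] [ 0.0013  0.     -1.    ] [0.9975 0.0712 0.0013] q [ 0.4926  0.5838  1.6516 -0.0008  0.905   0.4218]
turn units [-0.0004 -0.0001  0.    ] deg [-0.0771 -0.0176  0.0037]
shift units (tool now) [ 3.7345 -1.0196  0.5486]
shift units (after turn) [ 3.7346 -1.0206  0.5461]
```

>>> play_rows(series=[[0,0,-0.1,0,0,0,0],[0,0,-0.25,0,0,0,0],[0,0,-0.3,0,0,0,0],[0,0,-0.25,0,0,0,0],[0,0,-0.1,0,0,0,0],[0,0.1,0,0.02,0,0,0],[0,0.25,0,0.04,0,0,0],[0,0.3,0,0.04,0,0,0],[0,0.3,0,0.04,0,0,0],[0,0.3,0,0.04,0,0,0],[0,0.3,0,0.05,0,0,0],[0,0.3,0,0.05,0,0,0]])

```text
time: 40.4
position: [0.4822, 0.1786, 0.2505]
tool_rot: [0.519, -0.483, 0.481, -0.516]
ft_force: [1.1, -1.0, -2.8]
grip_width: 0.0351
```

>>> play_rows(series=[[0,0.3,0,0.04,0,0,0],[0,0.3,0,0.04,0,0,0],[0,0.3,0,0.04,0,0,0],[0,0.3,0,0.04,0,0,0],[0,0.3,0,0.04,0,0,0],[0,0.23,0,0.04,0,0,0],[0,0.15,0,0.03,0,0,0],[0,0,0,0,0,0,0],[0,0,0,0,0,0,0]])

```text
time: 41.15
position: [0.5227, -0.0055, 0.2509]
tool_rot: [0.518, -0.484, 0.481, -0.516]
ft_force: [0.3, 0.2, -2.5]
grip_width: 0.0357
```

```bash
python3 go.py .5243 -.005 .164 4.1
```

```text
t 41.15 pos [ 0.5227 -0.0055  0.2509] F [ 0.3416  0.1942 -2.4994] w 0.0357
axes x,y,z: [ 0.0687 -0.9976 -0.0011] [-0.0038  0.0009 -1.    ] [ 0.9976  0.0688 -0.0038] q [-0.2244  0.3874  1.6809 -0.      1.0772 -0.2932]
turn units [ 0.0012 -0.0009 -0.0004] deg [ 0.2151 -0.1578 -0.0649]
shift units (tool now) [-0.0026  0.8693  0.0195]
shift units (after turn) [-0.0036  0.8694  0.0162]
```

>>> play_rows(series=[[0,0,0.1,0.01,0,0,0],[0,0,0.2,0,0,0,0],[0,0,0.2,0,0,0,0],[0,0,0.2,0,0,0,0],[0,0,0.1,0,0,0,0],[0,0,0.07,0,0,0,0],[0,0,0.02,0,0,0,0],[0,0,0.01,0,0,0,0],[0,0,0,0,0,0,0]])

```text
time: 41.9
position: [0.5257, -0.0044, 0.1632]
tool_rot: [-0.517, 0.481, -0.482, 0.518]
ft_force: [0.3, -0.1, -1.7]
grip_width: 0.0352
```

>>> play_rows(series=[[0,0,0.01,-0.01,0,0,0],[0,0,0.01,0,0,0,0],[0,0,0,0,0,0,0],[0,0,0,0,0,0,0]])

```text
time: 42.23
position: [0.5244, -0.0048, 0.1612]
tool_rot: [-0.517, 0.481, -0.482, 0.518]
ft_force: [1.0, -1.3, -2.6]
grip_width: 0.035
```

>>> play_rows(series=[[0,0,0.01,0,0,0,0],[0,0,0.008,0,0,0,0],[0,0,0,0,0,0,0],[0,0,0,0,0,0,0]])

```text
time: 42.57
position: [0.5248, -0.0051, 0.1599]
tool_rot: [-0.517, 0.481, -0.483, 0.518]
ft_force: [-0.6, -0.6, 4.8]
grip_width: 0.0351
```

Contact. Release and go to red on the mat (.5498, .347, .163).

>>> play_rows(series=[[0.46,0,0,0,0,0,0],[0.55,0,0,0,0,0,0],[0.65,0,0,0,0,0,0],[0.75,0,0,0,0,0,0],[0.75,0,-0.1,0,0,0,0],[0.75,0,-0.3,0,0,0,0],[0.75,0,-0.4,0,0,0,0],[0.75,0,-0.3,0,0,0,0],[0.75,-0.1,0,0,0,0,0],[0.75,-0.3,0,0.04,0,0,0],[0.75,-0.35,0,0.05,0,0,0],[0.75,-0.35,0,0.05,0,0,0]])

```text
time: 43.57
position: [0.5302, 0.107, 0.2696]
tool_rot: [-0.517, 0.482, -0.483, 0.517]
ft_force: [0.6, 0.2, 0.2]
grip_width: 0.0651
```

>>> play_rows(series=[[0.75,-0.35,0,0.05,0,0,0],[0.75,-0.35,0,0.05,0,0,0],[0.75,-0.35,0,0.05,0,0,0],[0.75,-0.35,0,0.05,0,0,0],[0.75,-0.35,0,0.05,0,0,0],[0.75,-0.35,0,0.05,0,0,0],[0.75,-0.2,0,0.05,0,0,0],[0.75,0,0,0,0,0,0],[0.75,0,0,0,0,0,0]])

```text
time: 44.32
position: [0.5481, 0.3391, 0.2685]
tool_rot: [0.518, -0.481, 0.481, -0.518]
ft_force: [0.2, -0.6, -0.5]
grip_width: 0.0653
```

```bash
python3 go.py .5498 .347 .164 4.1
```

```text
t 44.32 pos [0.5481 0.3391 0.2685] F [ 0.2005 -0.5516 -0.5301] w 0.0653
axes x,y,z: [ 0.0738 -0.9973  0.0011] [-0.0001 -0.0011 -1.    ] [ 0.9973  0.0738 -0.0002] q [ 0.3813  0.5337  1.357  -0.001   1.2514  0.3078]
turn units [0.0001 0.0007 0.0003] deg [0.0093 0.1319 0.0628]
shift units (tool now) [-0.0791  1.0447  0.0228]
shift units (after turn) [-0.0781  1.0448  0.0224]
```

>>> play_rows(series=[[0.75,-0.08,0.1,0.01,0,0,0],[0.75,0,0.25,0,0,0,0],[0.75,0,0.3,0,0,0,0],[0.75,0,0.25,0,0,0,0],[0.75,0,0.1,0,0,0,0],[0.75,0,0.05,0,0,0,0],[0.75,0,0,0,0,0,0],[0.75,0,0,0,0,0,0]])

```text
time: 44.98
position: [0.5502, 0.3459, 0.1648]
tool_rot: [-0.517, 0.482, -0.483, 0.518]
ft_force: [0.7, 0.5, 0.5]
grip_width: 0.0652
```

```bash
python3 go.py .5498 .347 .163 4.1
```

```text
t 44.98 pos [0.5502 0.3459 0.1648] F [0.6567 0.5318 0.515 ] w 0.0652
axes x,y,z: [ 0.0704 -0.9975 -0.0002] [ 0.0022  0.0003 -1.    ] [0.9975 0.0704 0.0023] q [ 0.3898  0.655   1.4414 -0.0006  1.043   0.3197]
turn units [-0.0007 -0.0003 -0.0001] deg [-0.1293 -0.0625 -0.0096]
shift units (tool now) [-0.0113  0.0182 -0.0033]
shift units (after turn) [-0.0113  0.0182 -0.0033]
```

>>> play_rows(series=[[0.6,-0.01,0.015,0,0,0,0],[0.5,0,0,0,0,0,0],[0.35,0,0,0,0,0,0],[0.2,0,0,0,0,0,0],[0,0,0,0,0,0,0],[0,0,0,0,0,0,0],[0,0,0,0,0,0,0],[0,0,0,0,0,0,0],[0,0,0,0,0,0,0]], grip_force=20)

```text
time: 45.73
position: [0.5496, 0.3471, 0.1629]
tool_rot: [-0.517, 0.481, -0.482, 0.518]
ft_force: [0.9, -0.8, 3.7]
grip_width: 0.038
```

```bash
python3 go.py .5206 .0849 .265 4.1
```

```text
t 45.73 pos [0.5496 0.3471 0.1629] F [ 0.9293 -0.7858  3.7389] w 0.038
axes x,y,z: [ 0.0712 -0.9975  0.0001] [ 0.0015 -0.     -1.    ] [0.9975 0.0712 0.0015] q [ 0.392   0.6578  1.4419 -0.0007  1.0405  0.321 ]
turn units [-0.0005 -0.0001  0.    ] deg [-0.084  -0.0157  0.0085]
shift units (tool now) [ 2.5948 -1.0216 -0.4742]
shift units (after turn) [ 2.5945 -1.0213 -0.4764]
```

>>> play_rows(series=[[0,0,-0.1,0,0,0,0],[0,0,-0.25,0,0,0,0],[0,0,-0.3,0,0,0,0],[0,0,-0.25,0,0,0,0],[0,0,-0.1,0,0,0,0],[0,0.1,0,-0.03,0,0,0],[0,0.25,0,-0.05,0,0,0],[0,0.3,0,-0.05,0,0,0],[0,0.3,0,-0.06,0,0,0],[0,0.3,0,-0.05,0,0,0],[0,0.3,0,-0.05,0,0,0],[0,0.3,0,-0.05,0,0,0]])

```text
time: 46.73
position: [0.526, 0.158, 0.2601]
tool_rot: [0.519, -0.483, 0.481, -0.516]
ft_force: [-0.1, -0.3, -2.3]
grip_width: 0.0386
```

>>> play_rows(series=[[0,0.3,0,-0.05,0,0,0],[0,0.25,0,-0.05,0,0,0],[0,0.19,0,-0.03,0,0,0],[0,0,0,0,0,0,0],[0,0,0,0,0,0,0],[0,0,0,0,0,0,0]])

```text
time: 47.23
position: [0.5197, 0.0855, 0.2612]
tool_rot: [0.518, -0.483, 0.481, -0.517]
ft_force: [-0.3, -0.6, -1.9]
grip_width: 0.0383
```

```bash
python3 go.py .5206 .0849 .174 4.1
```

```text
t 47.23 pos [0.5197 0.0855 0.2612] F [-0.3193 -0.592  -1.8597] w 0.0383
axes x,y,z: [ 0.0706 -0.9975 -0.0005] [-0.0023  0.0003 -1.    ] [ 0.9975  0.0706 -0.0023] q [-0.0494  0.3791  1.6606  0.0002  1.1042 -0.1202]
turn units [ 0.0007 -0.0003 -0.0001] deg [ 0.1308 -0.0516 -0.0263]
shift units (tool now) [0.0068 0.8721 0.011 ]
shift units (after turn) [0.0064 0.8721 0.009 ]
```

>>> play_rows(series=[[0,0,0.1,0,0,0,0],[0,0,0.2,0,0,0,0],[0,0,0.2,0,0,0,0],[0,0,0.2,0,0,0,0],[0,0,0.1,0,0,0,0],[0,0,0.07,0,0,0,0],[0,0,0.02,0,0,0,0],[0,0,0.01,0,0,0,0],[0,0,0,0,0,0,0]])

```text
time: 47.98
position: [0.5214, 0.0855, 0.1729]
tool_rot: [-0.517, 0.481, -0.482, 0.518]
ft_force: [-0.5, 0.1, -2.5]
grip_width: 0.0382
```

>>> play_rows(series=[[0,0,0.015,0,0,0,0],[0,0,0.01,0,0,0,0],[0,0,0,0,0,0,0],[0,0,0,0,0,0,0]])

```text
time: 48.32
position: [0.521, 0.0852, 0.1703]
tool_rot: [-0.517, 0.481, -0.482, 0.518]
ft_force: [-0.3, 0.8, -2.8]
grip_width: 0.0383
```

>>> play_rows(series=[[0,0,0.008,0,0,0,0],[0,0,0,0,0,0,0],[0,0,0,0,0,0,0]])

```text
time: 48.57
position: [0.5213, 0.0851, 0.1699]
tool_rot: [-0.517, 0.481, -0.483, 0.518]
ft_force: [-0.5, -0.0, 4.7]
grip_width: 0.0384
```

Contact; release, retreat upward and aside for a look.

>>> play_rows(series=[[0.48,0,0,0,0,0,0],[0.55,0,0,0,0,0,0],[0.65,0,0,0,0,0,0],[0.75,0,0,0,0,0,0],[0.75,0,-0.1,0,0,0,0],[0.75,0,-0.3,0,0,0,0],[0.75,0,-0.4,0,0,0,0],[0.75,0,-0.3,0,0,0,0],[0.75,-0.1,-0.2,0,0,0,0],[0.75,-0.3,0,0,0,0,0],[0.75,-0.35,0,0,0,0,0],[0.75,-0.35,0,0,0,0,0]])

```text
time: 49.57
position: [0.513, 0.1958, 0.3006]
tool_rot: [-0.516, 0.482, -0.483, 0.518]
ft_force: [0.9, 1.4, 0.0]
grip_width: 0.0652
```

>>> play_rows(series=[[0.75,-0.35,0,0,0,0,0],[0.75,-0.35,0,0,0,0,0],[0.75,-0.35,0,0,0,0,0],[0.75,-0.3,0,0,0,0,0],[0.75,-0.2,0,0,0,0,0],[0.75,0,0,0,0,0,0],[0.75,0,0,0,0,0,0],[0.75,0,0,0,0,0,0]])

```text
time: 50.23
position: [0.5016, 0.3489, 0.2991]
tool_rot: [0.518, -0.481, 0.482, -0.517]
ft_force: [-0.4, -0.0, -0.2]
grip_width: 0.0655
```

```bash
python3 go.py; python3 - <<'E'
from rig import eyes
import cv2
a=eyes.camera("side")[:,:,::-1]
cv2.imwrite("pics/side10.png",cv2.resize(a[160:400,220:460],None,fx=2.5,fy=2.5,interpolation=cv2.INTER_CUBIC))
a=eyes.camera("top")[:,:,::-1]
cv2.imwrite("pics/top10.png",a)
cv2.imwrite("pics/top10c.png",cv2.resize(a[180:280,255:385],None,fx=6,fy=6,interpolation=cv2.INTER_CUBIC))
E
```

```text
t 50.23 pos [0.5016 0.3489 0.2991] F [-0.3725 -0.0079 -0.2485] w 0.0655
axes x,y,z: [ 0.0713 -0.9975  0.0013] [ 0.0002 -0.0013 -1.    ] [0.9975 0.0713 0.0001] q [ 0.4257  0.4563  1.4078 -0.0013  1.2779  0.3548]
```

View pics/side10.png

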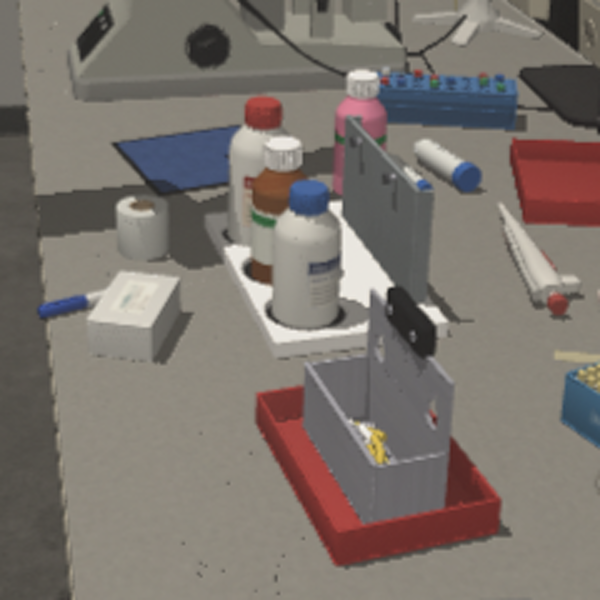

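View pics/top10.png

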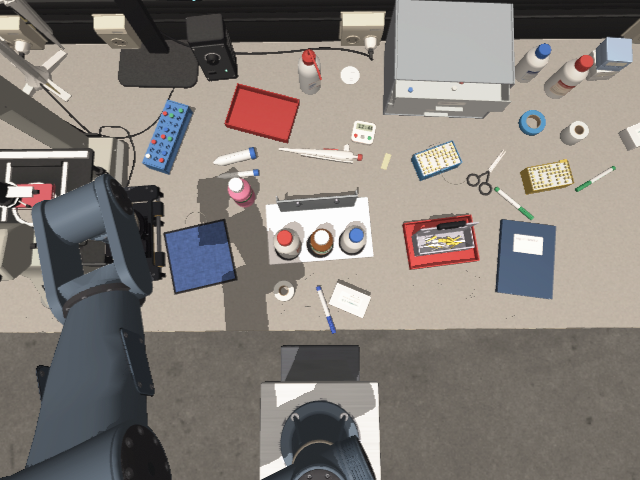

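View pics/top10c.png

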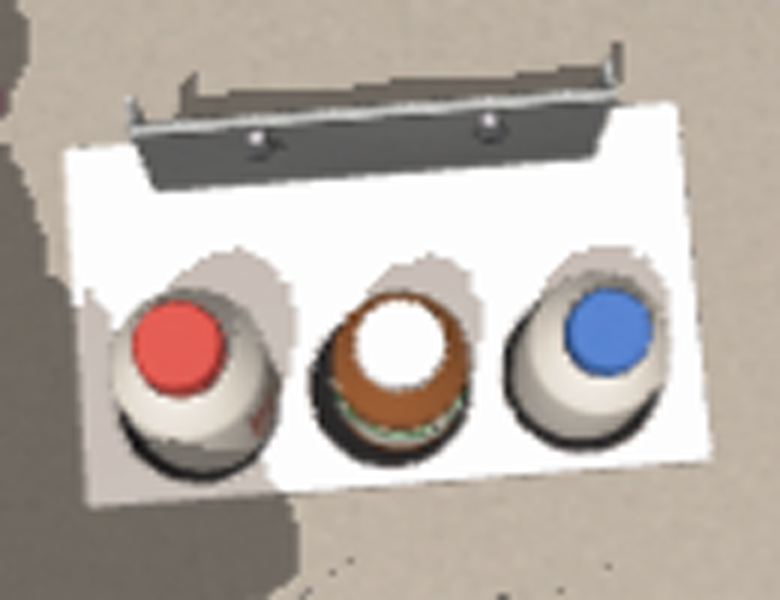

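```bash
python3 -c "
from rig import ticket
print(ticket.hand_in())"
```

```text
the job is handed in; nothing more can be done
None
```

I moved all three bottles to the mat, took the bin off its screws (lifted 17 mm, drawn forward 20 mm) and stood it in the red tray. I then put the bottles back in their own recesses and handed in at about 50 s; the hand-in gave no verdict.

- **Bottles:** in the last pictures all three stand upright in the recesses they came from. Comparing the caps in the top view before and after, blue has not shifted measurably, amber is off by about 2 mm and red by about 3 mm, against the 14 mm allowed.
- **Bin:** it stands upright and released on the tray floor, about 1 mm from the tray's centre as measured from the wrist camera. Its tips are still inside.
- **Film roll and white box:** neither was touched, and both look unmoved in the pictures.
- **Arm:** it is parked with the tool about 0.3 m above the mat, touching nothing and with the wrist force near zero.

The top and wrist cameras disagreed by 2–4 mm on positions (caps, bin grip, tray). I took values in between; the grips came out centred and every tolerance has room for that error. No check failed.

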